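Pack a fuse bin in two layers

TASK

Finish packing the blue bin in layers. Lower the loose fuse gently (its ceramic is fragile) onto the bin's floor in the empty half, parallel to the fuse already packed there; then seat the aluminium divider plate flat on the bin's two inner ledges, over both fuses; then stand the white carton with the red top upright on the divider, inside the bin on either side of the handle. Leave the brown carton, jar, tape and screwdriver where they are.

Things in the scene. Friction and masses are not known exactly. Their poses are not given: they have to be found in the camera images.
- bin: Open blue bin, fixed to the table, 258 (x) by 168 (y) by 76 high; walls and floor 4 thick. Origin: centre of its underside, on the table. A ridge along y at x = 0, 6 wide, 12 above the floor, halves it: the -x half (nearer the robot) is empty, the +x half holds the packed fuse. Along each long wall (inside at y = -80, +80) runs a ledge 12 deep, its top 56 above the origin.
- fuse_mid (a point): Centre of the loose fuse: white ceramic tube with a green band, 42 in diameter, lying along its own y, with square brass end plates 46 x 46 x 8 (so it does not roll; centre 23 above what it lies on) and copper blades 24 wide; 112 long overall, bare tube 80 long. About 0.32 kg. Starts on the table, far left or far right.
- packed_fuse_mid (a point): Centre of the second, identical fuse, already lying on the floor of the bin's +x half, along the bin's y. It stays there.
- divider_mid (a point): Divider: aluminium plate 242 (x) x 152 (y) x 5 thick with a black upright handle in its middle, 12 thick (x), 80 long (y), 40 high. This point: on the centre line, 22.5 above the plate's underside (half-way up). About 0.3 kg. Starts flat on the table beside the bin. Fits the bin with 4 clearance all round; seated, its underside is 56 above the bin's origin.
- carton_mid (a point): Centre of the white carton with the red top: rigid box 52 (x) x 100 (y) x 60 high, upright; centre 30 above its underside. About 0.25 kg. It starts on the table on the side opposite the loose fuse.
- brown_carton_mid (a point): Centre of a brown carton, 52 x 100 x 60 high, on the table beyond the work: not to be moved.
- jar: Glass jar with a steel cap, 70 in diameter, 100 high; origin at the centre of its underside. Not to be moved.
- tape: Roll of black tape lying flat, 90 in diameter, 24 high; origin at the centre of its underside. Not to be moved.
- screwdriver: Screwdriver with a green handle, 200 long, lying along its x; origin on its underside. Not to be moved.
There are look-alikes about, which are no part of the job. What is shaped like the part that bears fuse_mid but black or turquoise is not meant.

How it is judged:
On the way, in this order (a step that is already met when the one before it is completed fails the run):
1. the loose fuse lies on the floor of the bin's empty half, parallel to the packed one, and is let go (x of fuse_mid in the frame of bin between -0.112 and -0.018 m and y of fuse_mid in the frame of bin between -0.035 and 0.035 m and z of fuse_mid in the frame of bin between 0.02 and 0.032 m and angle between the y axis of fuse_mid and the y axis of bin, either way round below 0.3 rad and contact force between the fingers and fuse below 0.1 N), for 0.2 s.
2. the divider lies flat on both ledges over the two fuses and is let go (x of fuse_mid in the frame of bin between -0.112 and -0.018 m and y of fuse_mid in the frame of bin between -0.035 and 0.035 m and z of fuse_mid in the frame of bin between 0.02 and 0.032 m and angle between the y axis of fuse_mid and the y axis of bin, either way round below 0.3 rad and x of packed_fuse_mid in the frame of bin between 0.018 and 0.112 m and z of packed_fuse_mid in the frame of bin between 0.02 and 0.032 m and z of divider_mid in the frame of bin between 0.074 and 0.0825 m and x of divider_mid in the frame of bin between -0.012 and 0.012 m and y of divider_mid in the frame of bin between -0.012 and 0.012 m and angle between divider_mid's own z axis and vertical below 0.03 rad and contact force between the fingers and divider below 0.1 N), for 0.2 s.
At the end, for the whole second after the job is handed in: The fuses lie on the bin floor, one per half (the loose one in the -x half, parallel to the bin's y within 0.3 rad); the divider lies on both ledges (within 4 mm, tilt under 0.03 rad); the white carton stands upright (0.08 rad) on it (within 4 mm), inside the bin beside the handle (x of fuse_mid in the frame of bin between -0.112 and -0.018 m and y of fuse_mid in the frame of bin between -0.035 and 0.035 m and z of fuse_mid in the frame of bin between 0.02 and 0.032 m and angle between the y axis of fuse_mid and the y axis of bin, either way round below 0.3 rad and x of packed_fuse_mid in the frame of bin between 0.018 and 0.112 m and z of packed_fuse_mid in the frame of bin between 0.02 and 0.032 m and z of divider_mid in the frame of bin between 0.074 and 0.0825 m and x of divider_mid in the frame of bin between -0.012 and 0.012 m and y of divider_mid in the frame of bin between -0.012 and 0.012 m and angle between divider_mid's own z axis and vertical below 0.03 rad and z of carton_mid in the frame of bin between 0.087 and 0.095 m and y of carton_mid in the frame of bin between -0.056 and 0.056 m and angle between carton_mid's own z axis and vertical below 0.08 rad and (x of carton_mid in the frame of bin between 0.02 and 0.1 m or x of carton_mid in the frame of bin between -0.1 and -0.02 m)); the robot touches nothing.
It fails at once if the loose fuse is pressed or knocked hard against the bin or the packed fuse (over 60 N) (contact force between fuse and bin above 60 N or contact force between fuse and packed_fuse above 60 N).
It fails at once if the loose fuse is dropped or plunged into the bin (faster than 0.45 m/s with its centre inside) (x of fuse_mid in the frame of bin between -0.125 and 0.125 m and y of fuse_mid in the frame of bin between -0.08 and 0.08 m and z of fuse_mid in the frame of bin below 0.07 m and linear speed of fuse above 0.45 m/s).
It fails at once if the brown carton, jar, tape or screwdriver is moved by more than 20 mm (distance of any of brown_carton_mid, jar, tape, screwdriver from where it was at the start of the episode above 0.02 m).
It also fails if it takes over 72 s, if anything falls off the work surface, if the arm or the gripper's body presses on something with over 40 N, if the wrist force passes 120 N, or if a joint passes its speed limit or range.

ROBOT

A 6-joint arm with a two-finger parallel gripper is mounted at the origin on the work surface. World frame = base frame: x ahead of the robot, y to its left, z up, the work surface at z = 0. Lengths are in m, angles in rad, forces in N, time in s.
With the tool pointing down it reaches from about 0.375 to 0.75 m from the base axis. Payload 9 kg.
Tool frame: the origin (TCP) lies at the very end of the fingers, on their centre line; the grasp point (between the pads) lies 19 mm behind it; z points along the fingers, y is the direction in which the jaws open and shut (so a half turn about z gives the same grasp; the last joint's range is limited). The gripper opens to 85 mm and grips with 20 to 120 N. Pads are 22 mm wide; open, the fingers measure 114 mm over their backs; the gripper's body (76 mm by 85 mm) begins 54 mm behind the grasp point. The pads swing forward as they close: fully open they stand 13 mm farther back than shut.
Start: joints at [0.953, 0.104, 0.097, 1.564, 0, 1.353], TCP at [0.234, 0.553, 0.231] pointing down, gripper open.
Joint ranges: [-2.99, 2.99], [-0.84, 1.86], [-1.1, 1.16], [-1.84, 2.11], [-1.51, 1.56], [-3.14, 3.14]. Speed limits (rad/s): [2.22, 2.22, 2.57, 3.14, 3.14, 3.14].

INTERFACE

Orientations are given as a 3x3 rotation matrix whose columns are the frame's x, y, z axes.
In Python, from cell import ctrl gives the robot as it stands. The module is installed in compiled form; this text tells all that it offers.
- The arm moves only by the shell command python3 -m handwheel 'ROWS' [OPENING]. ROWS is JSON, one flat list of numbers, 4 for each row, row after row: the shift along the tool's x, y, z in mm, then the turn about the tool's z in rad. A call has 1 to 5 rows; each row is the pose to reach, as a shift and turn from the pose commanded when the call began, along the tool's axes at that moment; what a row does not reach only later rows make up. A row lasts 1/10 s, in which the tool goes at most 50 mm and 8.59 degrees, less where a joint would pass 70% of its speed; a pose out of reach is approached as far as the arm can. A call with a gripper value outside its range is refused whole. OPENING is the closure in counts, from 0 (fully open) to 255 (shut), set as the call begins (- or left out, the last holds). The fingers move at their own pace and stop on an object; the grip force is fixed at half the most. Time passes only in rows, so rows that repeat a pose let the fingers close. It gives the time, the measured TCP pose, the force and the opening at its end, in the units of the state.
- ctrl.state(): the state, without advancing time (a new reading comes with each control period).
- ctrl.capture(name): name is "scene" or "top" or "wrist"; returns the picture (400x640x3 uint8, red, green, blue); there is no depth.
- ctrl.calibration(name): a dict with "camera_matrix" (3x3 intrinsics, pixels), "rvec" (rotation vector, rad) and "tvec" (3), from world to camera coordinates, as OpenCV has them. Camera axes: x right, y down, z forward; pixel columns grow to the right and rows downward; lengths in m; the calibration is good to about 2 mm. A picture is of the moment at which its call begins: read the wrist's pose just before it. calibration takes no time and is no camera call; for the wrist camera it gives the pose at the moment of the call.
- ctrl.hand_in(): hands the job in, once; it reports no verdict.
The state is a dict: "time_s": time; "q": joint angles; "joint_velocities": joint speeds; "tau": joint torques, N m; "tcp_pos": TCP position; "eef_rot": TCP orientation; "contact_force": force on the tool from outside, world axes, zero at the start; "moment": the same for the moment, N m; "grip_width": finger opening in m.
Only numpy, scipy, OpenCV 4.12 (cv2) and the standard library are available. Lean on these libraries where they do the work, as an engineer would, in place of code of your own. Each camera call takes 0.05 s, during which the arm holds its last target.

## Working session

There is one attempt and no reset: what is moved stays moved. The work goes in short steps, Python scripts to look and compute and a shell command to move; the robot and the scene stay as the last step left them, time stands still between calls to the robot, and variables do not carry over. Pictures are saved under pics/ and viewed, and the job is handed in when it is done.

```bash
mkdir -p pics; ls
python3 - <<'E'
from cell import ctrl
import cv2
s=ctrl.state(); print({k:(v if not hasattr(v,'round') else v) for k,v in s.items()})
for n in("scene","top"):
    im=ctrl.capture(n); cv2.imwrite(f"pics/{n}0.png",im[:,:,::-1])
    print(n,ctrl.calibration(n))
E
```

```text
pics
{'time_s': 0.0, 'q': array([9.53305373e-01, 1.04696876e-01, 9.65294785e-02, 1.56388825e+00,
       1.67488369e-05, 1.35311647e+00]), 'joint_velocities': array([ 3.45216777e-05, -3.49571646e-04, -1.41873677e-03,  5.45152568e-04,
       -3.04582955e-04,  8.49838141e-04]), 'tau': array([-1.59282004e-03, -5.56925440e+01,  5.03653121e+01,  1.66987139e-02,
       -4.35291222e-04,  2.16400849e-05]), 'tcp_pos': array([0.23334236, 0.55243835, 0.23055687]), 'eef_rot': array([[-9.21134428e-01,  3.89243900e-01, -7.42793496e-04],
       [ 3.89244502e-01,  9.21133912e-01, -1.01707191e-03],
       [ 2.88323243e-04, -1.22598823e-03, -9.99999207e-01]]), 'contact_force': array([0.03082321, 0.25682466, 0.57618401]), 'moment': array([0.01720525, 0.0156527 , 0.01466974]), 'grip_width': 0.08502406238625837}
scene {'camera_matrix': array([[383.98644618,   0.        , 315.35013769],
       [  0.        , 383.98644618, 195.99031578],
       [  0.        ,   0.        ,   1.        ]]), 'rvec': array([ 2.11293588,  1.2128221 , -0.48382403]), 'tvec': array([-0.25961874, -0.24657794,  1.49318508])}
top {'camera_matrix': array([[368.58264185,   0.        , 323.53053213],
       [  0.        , 368.58264185, 201.74000632],
       [  0.        ,   0.        ,   1.        ]]), 'rvec': array([ 2.22317242, -2.16359388,  0.02070223]), 'tvec': array([0.02077645, 0.45276357, 1.04395389])}
```

View pics/scene0.png

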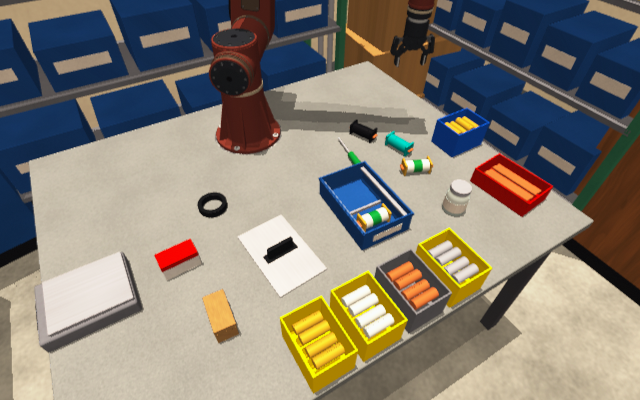

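View pics/top0.png

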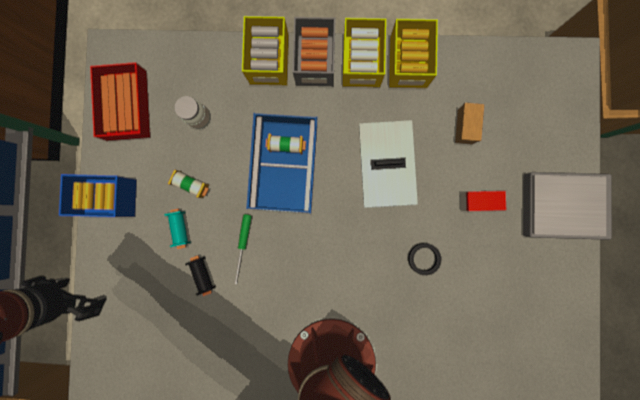

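Candidates for the loose fuse in the top view are white with a green band (188,183), turquoise (178,228), black (202,275) and the packed one in the bin (286,143). I choose (188,183). For the carton, the red-topped one is at (486,201) and the brown one at (471,122). Next I check both in close crops.

```bash
cat > h.py <<'E'
import numpy as np,cv2
from cell import ctrl
def ray(n,uv,z,cal=None):
    c=cal or ctrl.calibration(n);R=cv2.Rodrigues(np.array(c["rvec"]))[0];t=np.array(c["tvec"]).ravel()
    o=-R.T@t; d=R.T@np.linalg.inv(c["camera_matrix"])@np.array([uv[0],uv[1],1.])
    return o+d*(z-o[2])/d[2]
def proj(n,p,cal=None):
    c=cal or ctrl.calibration(n)
    return cv2.projectPoints(np.array(p,float).reshape(-1,3),np.array(c["rvec"]),np.array(c["tvec"]),c["camera_matrix"],None)[0].reshape(-1,2)
def crop(im,x0,y0,x1,y1,k,f):
    c=cv2.resize(im[y0:y1,x0:x1],None,fx=k,fy=k,interpolation=cv2.INTER_CUBIC); 
    if c.shape[2]==3: cv2.imwrite(f,c)
E
python3 - <<'E'
from h import *
im=cv2.imread("pics/top0.png")
a=cv2.resize(im[100:220,160:325],None,fx=4.8,fy=4.8,interpolation=cv2.INTER_CUBIC); cv2.imwrite("pics/c1.png",a)
a=cv2.resize(im[95:225,350:515],None,fx=4.6,fy=4.6,interpolation=cv2.INTER_CUBIC); cv2.imwrite("pics/c2.png",a)
c=ctrl.calibration("top");R=cv2.Rodrigues(c["rvec"])[0];print(-R.T@c["tvec"])
E
```

```text
[0.41310604 0.013202   1.06039396]
```

View pics/c1.png

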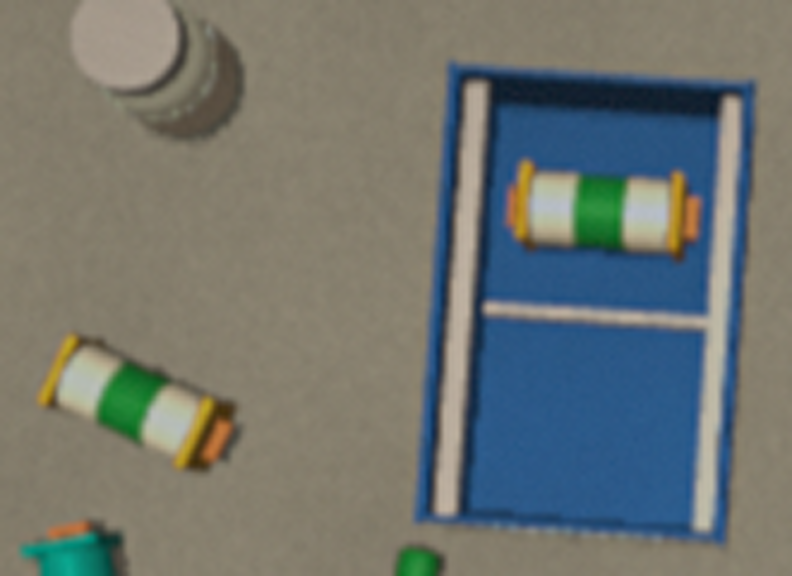

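View pics/c2.png

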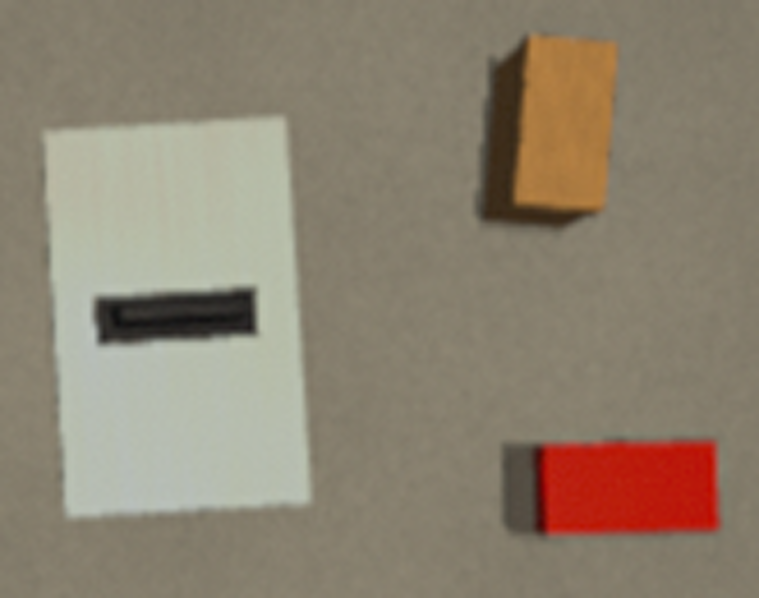

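Run:
```python
from h import *
from scipy.optimize import least_squares
def p1(u,v):return ((u+.5)/4.8-.5+160,(v+.5)/4.8-.5+100)
def p2(u,v):return ((u+.5)/4.6-.5+350,(v+.5)/4.6-.5+95)
def fit(pts,pix,x0,name):
    pts=np.array(pts,float);pix=np.array(pix)
    def f(x):
        c,s=np.cos(x[2]),np.sin(x[2]);w=pts.copy()
        w[:,0]=c*pts[:,0]-s*pts[:,1]+x[0];w[:,1]=s*pts[:,0]+c*pts[:,1]+x[1]
        return (proj("top",w)-pix).ravel()
    r=least_squares(f,x0);print(name,r.x.round(4),np.abs(r.fun).round(1))
    return r.x
# image up=+x, left=+y
B=fit([(.129,.084,.076),(.129,-.084,.076),(-.129,-.084,.076),(-.129,.084,.076)],[p1(451,64),p1(753,84),p1(724,541),p1(418,520)],[.45,.1,0],"bin")
D=fit([(.121,.076,.005),(.121,-.076,.005),(-.121,-.076,.005),(-.121,.076,.005)],[p2(44,130),p2(287,117),p2(312,505),p2(66,518)],[.45,-.15,0],"div")
fit([(.006,.04,.045),(.006,-.04,.045),(-.006,-.04,.045),(-.006,.04,.045)],[p2(95,297),p2(255,288),p2(257,332),p2(98,342)],[.45,-.15,0],"handle")
C=fit([(.026,.05,.06),(.026,-.05,.06),(-.026,-.05,.06),(-.026,.05,.06)],[p2(541,445),p2(715,441),p2(719,531),p2(541,533)],[.4,-.4,0],"carton")
fit([(.026,.05,.06),(.026,-.05,.06),(-.026,-.05,.06),(-.026,.05,.06)],[p2(527,35),p2(617,42),p2(605,209),p2(513,207)],[.5,-.4,1.5],"brown")
# fuse: plate top edges: left plate outer top edge; right plate outer top edge
fit([(.023,.048,.046),(-.023,.048,.046),(.0,.012,.042),(0,-.012,.042),(.023,-.040,.046),(-.023,-.040,.046)],[p1(71,335),p1(40,402),p1(112,390),p1(155,408),p1(207,396),p1(175,464)],[.45,.3,-.4],"fuse")
fit([(.023,.048,.046),(-.023,.048,.046),(.023,-.040,.046),(-.023,-.040,.046)],[p1(521,160),p1(517,240),p1(673,170),p1(671,255)],[.5,.1,0],"packed")
print(ray("top",(190,104),.1),"jar"); print(ray("top",(244,232),.0),"scr")
```

```text
bin [ 0.5525  0.147  -0.0379] [0.6 0.1 0.4 0.3 0.7 0.  0.5 0.2]
div [ 0.567  -0.149   0.0803] [0.  0.3 0.  0.2 0.1 0.2 0.  0.2]
handle [ 0.5623 -0.1423  0.0839] [3.  2.6 2.7 2.8 2.9 2.4 2.6 2.9]
carton [ 0.465  -0.4066  0.0414] [0.2 0.1 0.3 0.2 0.6 0.1 0.7 0. ]
brown [ 0.6795 -0.3669 -0.0394] [9.6 8.6 7.8 9.3 9.4 8.  7.6 9.9]
fuse [ 0.4922  0.414  -0.3944] [0.2 0.8 0.3 0.3 0.4 0.6 0.8 0.4 0.4 0.7 0.1 0.3]
packed [ 0.6119  0.1436 -0.0461] [0.4 0.3 0.1 0.1 0.3 0.4 0.6 0.8]
[0.69838933 0.39244615 0.1       ] jar
[0.35897735 0.25996473 0.        ] scr
```

Both crops agree with the description: the white and green fuse is loose on the table, and the white carton has a red top. The fits are within about 1 px: bin (0.5525, 0.147, yaw −0.038), fuse (0.492, 0.414, yaw −0.394), divider (0.567, −0.149, yaw 0.080), carton (0.465, −0.407, yaw 0.041).

```bash
cat >> h.py <<'E'
def go(x,y,z,yaw=None):
    s=ctrl.state();R=np.array(s["eef_rot"]);p=np.array(s["tcp_pos"])
    cy=np.arctan2(R[1,1],R[0,1])
    d=R.T@(np.array([x,y,z])-p)*1000
    t=0 if yaw is None else -((yaw-cy+np.pi)%(2*np.pi)-np.pi)
    print("t",round(s["time_s"],2),"pos",p.round(4),"yaw",round(cy,3),"tilt",R[:2,2].round(4),"shift",d.round(1),"turn",round(t,3),"grip",round(s["grip_width"],4),"F",np.array(s["contact_force"]).round(1),"q6",np.round(s["q"][5],2))
E
python3 -c "
from h import *
go(.492,.414,.12,-.394)"
```

```text
t 0.1 pos [0.2334 0.5524 0.2306] yaw 1.171 tilt [-0.0007 -0.001 ] shift [-292.1  -26.7  110.6] turn 1.565 grip 0.0858 F [-0.7 -0.1 -0.4] q6 1.35
```

```bash
python3 -m handwheel '[-45,-4,15,0.15,-90,-8,30,0.3,-135,-12,45,0.45,-180,-16,60,0.6,-225,-20,75,0.75]' 0; python3 -c "
from h import *
go(.492,.414,.12,-.394)"
```

```text
time_s: 0.6
tcp_pos: [0.4342, 0.4455, 0.1554]
eef_rot: [[-0.403, 0.915, -0.0], [0.915, 0.403, -0.0], [0.0, -0.0, -1.0]]
contact_force: [0.3, 1.3, 0.5]
grip_width: 0.0853
t 0.6 pos [0.4342 0.4455 0.1554] yaw 0.415 tilt [-0.0004 -0.0002] shift [-52.1  40.2  35.3] turn 0.809 grip 0.0853 F [0.3 1.3 0.5] q6 1.74
```

```bash
python3 -m handwheel '[-26,20,17,0.15,-52,40,35,0.3,-52,40,35,0.45,-52,40,35,0.6,-52,40,35,0.75]'
python3 - <<'E'
from h import *
go(.492,.414,.12,-.394)
c=ctrl.calibration("wrist")
im=ctrl.capture("wrist");cv2.imwrite("pics/w1.png",im[:,:,::-1])
import json;json.dump({k:np.array(v).tolist() for k,v in c.items()},open("w1.json","w"))
E
```

```text
time_s: 1.1
tcp_pos: [0.4907, 0.4151, 0.1205]
eef_rot: [[0.33, 0.944, -0.001], [0.944, -0.33, -0.001], [-0.001, -0.001, -1.0]]
contact_force: [0.1, 0.7, 0.2]
grip_width: 0.0857
t 1.1 pos [0.4907 0.4151 0.1205] yaw -0.336 tilt [-0.0012 -0.0006] shift [-0.6  1.6  0.5] turn 0.058 grip 0.0857 F [0.1 0.7 0.2] q6 2.41
```

View pics/w1.png

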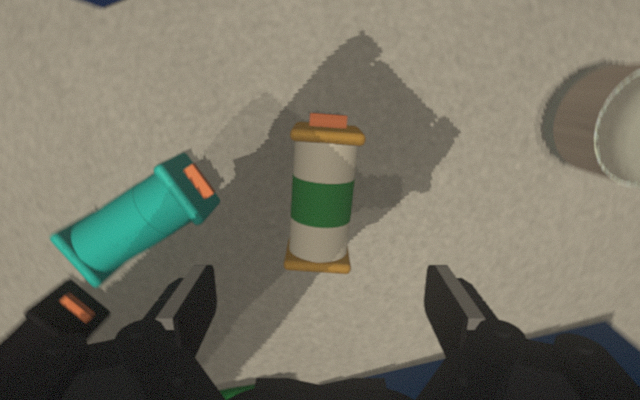

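The wrist view shows the white fuse with its green band centred at about (322,201). The turquoise fuse is to the left at (135,220) and the jar to the right. Now I compare with the top-view position.

Run:
```python
from h import *
import json
c={k:np.array(v) for k,v in json.load(open("w1.json")).items()}
for uv in [(291,200),(353,204)]: print(ray("",uv,.030,c))
for uv in [(322,181),(322,225)]: print(ray("",uv,.042,c))
P=lambda a,b,x,y,th:(x+a*np.cos(th)-b*np.sin(th),y+a*np.sin(th)+b*np.cos(th))
for th in(-.394,):
  pts=[(*P(a,b,.492,.414,th),z) for a,b,z in [(0,.012,.044),(0,-.012,.044),(.023,.048,.046),(-.023,.048,.046),(.023,-.048,.046),(-.023,-.048,.046)]]
  print(proj("",pts,c).round(1))
```

```text
[0.47375789 0.42514711 0.03      ]
[0.51248136 0.40858542 0.03      ]
[0.4989079  0.43378307 0.042     ]
[0.48910782 0.40561918 0.042     ]
[[323.1 195.5]
 [320.9 230.6]
 [365.1 141.2]
 [288.3 136.8]
 [351.6 282.5]
 [283.9 279. ]]
```

```bash
python3 -m handwheel '[2,2,30,0.06,2,2,60,0.06,2,2,90,0.06,2,2,110,0.06,2,2,115,0.06]'; python3 -c "
from h import *
go(.4935,.4175,.005,-.394)"
```

```text
time_s: 1.65
tcp_pos: [0.4912, 0.4157, 0.003]
eef_rot: [[0.377, 0.926, -0.004], [0.926, -0.377, -0.002], [-0.004, -0.003, -1.0]]
contact_force: [-0.6, 0.1, -0.3]
grip_width: 0.0854
t 1.65 pos [0.4912 0.4157 0.003 ] yaw -0.386 tilt [-0.0044 -0.0023] shift [ 2.5  1.5 -2. ] turn 0.008 grip 0.0854 F [-0.6  0.1 -0.3] q6 2.46
```

```bash
python3 -m handwheel '[1,1,-1,0.01,1,1,-1,0.01]'; python3 -m handwheel '[0,0,0,0,0,0,0,0,0,0,0,0,0,0,0,0,0,0,0,0]' 255;  python3 - <<'E'
from h import *
go(.4935,.4175,.005,-.394)
im=ctrl.capture("wrist");cv2.imwrite("pics/w2.png",im[:,:,::-1])
E
```

```text
time_s: 1.85
tcp_pos: [0.4956, 0.4179, 0.009]
eef_rot: [[0.388, 0.922, 0.002], [0.922, -0.388, 0.001], [0.002, 0.001, -1.0]]
contact_force: [-0.1, 0.5, 0.5]
grip_width: 0.0851
time_s: 2.35
tcp_pos: [0.495, 0.4178, 0.0084]
eef_rot: [[0.388, 0.922, 0.001], [0.922, -0.388, 0.001], [0.001, 0.001, -1.0]]
contact_force: [-1.2, -1.0, 6.2]
grip_width: 0.0405
t 2.35 pos [0.495  0.4178 0.0084] yaw -0.399 tilt [0.0011 0.0009] shift [-0.9 -1.3  3.4] turn -0.005 grip 0.0405 F [-1.2 -1.   6.2] q6 2.47
```

View pics/w2.png

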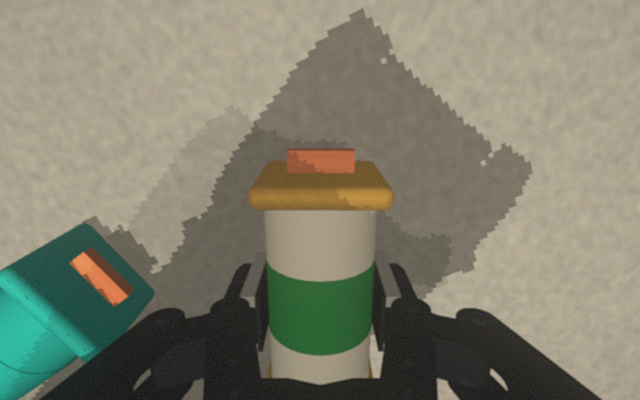

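The fuse is gripped at its green band, 40.5 mm between the pads. Next I lift slowly and check.

```bash
python3 -m handwheel '[0,0,-10,0,0,0,-25,0,0,0,-60,0,0,0,-95,0,0,0,-130,0]'
python3 - <<'E'
from h import *
go(.4886,.1494,.14,-.038)
im=ctrl.capture("wrist");cv2.imwrite("pics/w3.png",im[:,:,::-1])
E
```

```text
time_s: 2.9
tcp_pos: [0.4945, 0.4172, 0.1397]
eef_rot: [[0.389, 0.921, 0.0], [0.921, -0.389, 0.0], [0.0, 0.0, -1.0]]
contact_force: [1.0, 0.6, -2.6]
grip_width: 0.0405
t 2.9 pos [0.4945 0.4172 0.1397] yaw -0.399 tilt [0.0004 0.0002] shift [-249.1   98.7   -0.4] turn -0.361 grip 0.0405 F [ 1.   0.6 -2.6] q6 2.47
```

View pics/w3.png

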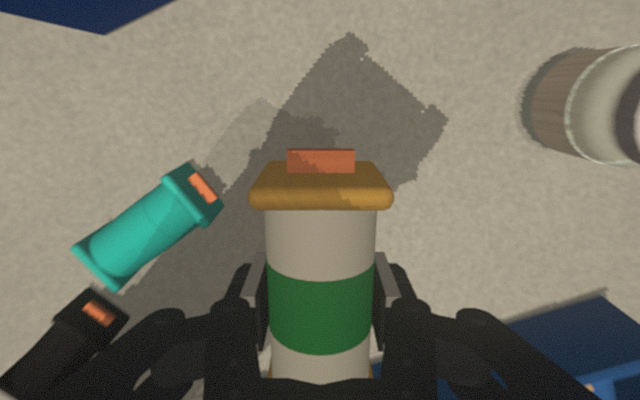

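```bash
python3 - <<'E'
from h import *
s=ctrl.state();p=np.array(s["tcp_pos"]);R=np.array(s["eef_rot"])
for v in (278,353): print(R.T@(ray("wrist",(320,v),p[2]+.0356)-p))
E
python3 -m handwheel '[-50,20,0,-0.12,-100,40,0,-0.24,-150,60,0,-0.36,-200,79,0,-0.36,-249,99,0,-0.36]'
python3 - <<'E'
from h import *
go(.4886,.1494,.14,-.038)
E
```

```text
[ 0.01720134  0.00024674 -0.0354821 ]
[-0.01288315  0.00022911 -0.03568843]
time_s: 3.45
tcp_pos: [0.4891, 0.1657, 0.1382]
eef_rot: [[0.038, 0.999, 0.001], [0.999, -0.038, 0.0], [0.0, 0.001, -1.0]]
contact_force: [1.6, -0.9, -3.2]
grip_width: 0.0404
t 3.45 pos [0.4891 0.1657 0.1382] yaw -0.038 tilt [0.0012 0.    ] shift [-16.3   0.2  -1.8] turn -0.0 grip 0.0404 F [ 1.6 -0.9 -3.2] q6 1.68
```

```bash
python3 -m handwheel '[-2,0,0,0,-2,0,0,0]'
python3 - <<'E'
from h import *
go(.4886,.1474,.04,-.038)
im=ctrl.capture("wrist");cv2.imwrite("pics/w4.png",im[:,:,::-1])
im=ctrl.capture("top");cv2.imwrite("pics/t4.png",cv2.resize(im[90:230,230:400,::-1],None,fx=4,fy=4,interpolation=cv2.INTER_CUBIC))
E
```

```text
time_s: 3.65
tcp_pos: [0.4897, 0.1643, 0.1382]
eef_rot: [[0.042, 0.999, 0.001], [0.999, -0.042, 0.0], [0.0, 0.001, -1.0]]
contact_force: [0.2, -0.3, -3.5]
grip_width: 0.0402
t 3.65 pos [0.4897 0.1643 0.1382] yaw -0.042 tilt [0.0012 0.0003] shift [-17.   -0.5  98.2] turn -0.004 grip 0.0402 F [ 0.2 -0.3 -3.5] q6 1.68
```

View pics/w4.png

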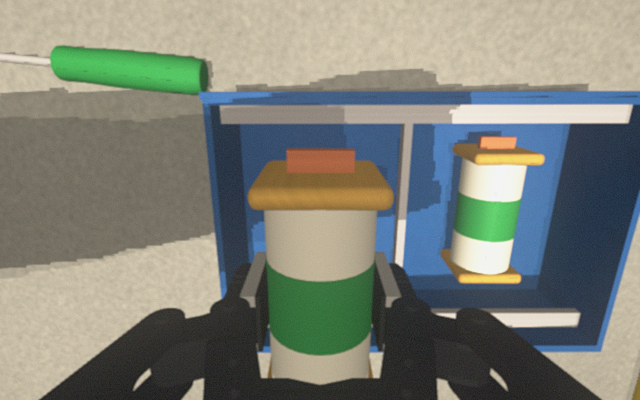

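View pics/t4.png

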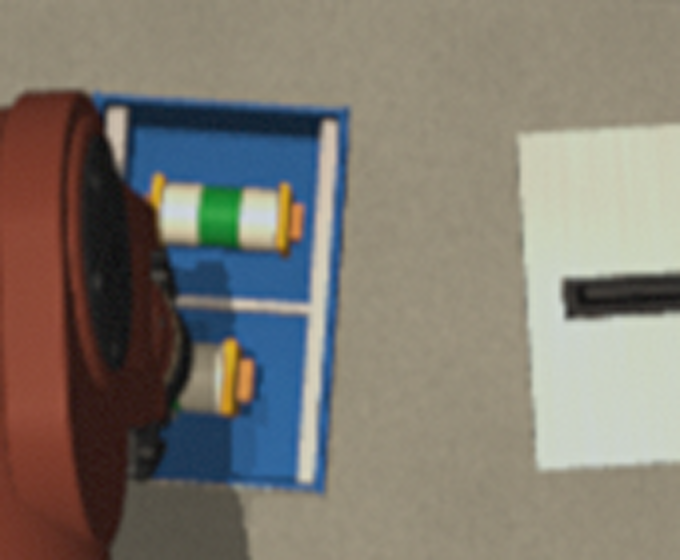

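Run:
```python
from h import *
c=ctrl.calibration("wrist")
B=(.5525,.147,-.0379)
def w(a,b,z):return (B[0]+a*np.cos(B[2])-b*np.sin(B[2]),B[1]+a*np.sin(B[2])+b*np.cos(B[2]),z)
print(proj("",[w(-.129,.084,.076),w(.129,-.084,.076),w(-.003,.068,.016),w(.003,.068,.016)],c).round(1))
print(w(-.064,0,0), ray("",(202,94),.076,c),w(-.129,.084,.076))
```

```text
[[199.4 105.8]
 [599.  356.8]
 [403.3 123.8]
 [411.7 123.8]]
(np.float64(0.48854595961820024), np.float64(0.14942501934902153), 0) [0.42903019 0.24194982 0.076     ] (np.float64(0.42677547525102566), np.float64(0.2358276076264837), 0.076)
```

Run:
```python
from h import *
im=cv2.imread("pics/scene0.png")
cv2.imwrite("pics/c5.png",cv2.resize(im[150:260,310:450],None,fx=5,fy=5,interpolation=cv2.INTER_CUBIC))
B=(.5525,.147,-.0379)
def w(a,b,z):return (B[0]+a*np.cos(B[2])-b*np.sin(B[2]),B[1]+a*np.sin(B[2])+b*np.cos(B[2]),z)
P=proj("scene",[w(a,b,.076) for a,b in [(.129,.084),(.129,-.084),(-.129,-.084),(-.129,.084)]])
print(P.round(1),((P-[310,150])*5).round(0))
```

```text
[[412.7 212.1]
 [363.8 233.7]
 [319.  176.6]
 [363.7 160.1]] [[513. 310.]
 [269. 419.]
 [ 45. 133.]
 [269.  51.]]
```

View pics/c5.png

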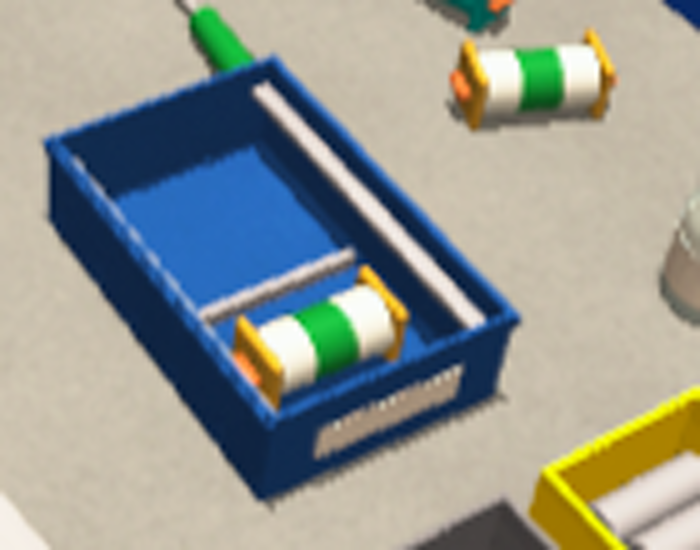

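Run:
```python
from h import *
from scipy.optimize import least_squares
pts=np.array([(.129,.084,.076),(.129,-.084,.076),(-.129,-.084,.076),(-.129,.084,.076)])
pix=(np.array([(521,319),(273,421),(47,142),(276,57)])+.5)/5-.5+[310,150]
def f(x):
    c,s=np.cos(x[2]),np.sin(x[2]);w=pts.copy()
    w[:,0]=c*pts[:,0]-s*pts[:,1]+x[0];w[:,1]=s*pts[:,0]+c*pts[:,1]+x[1]
    return (proj("scene",w)-pix).ravel()
r=least_squares(f,[.55,.15,0]);print(r.x.round(4),r.fun.round(2))
```

```text
[ 0.5564  0.1466 -0.041 ] [-0.39 -0.29  0.16  0.94  0.57 -0.67 -0.35 -0.13]
```

The bin-centre estimates differ by a few mm: top (0.5525, 0.147), scene (0.556, 0.147), wrist about (0.5547, 0.153). Within each camera frame, both ways of measuring put the TCP at y ≈ 0.1535 for the fuse. I descend there gently.

```bash
python3 -m handwheel '[-11,0,0,0,-11,0,20,0,-11,0,40,0,-11,0,60,0,-11,0,80,0]'; python3 -m handwheel '[0,0,12,0,0,0,22,0,0,0,30,0,0,0,36,0,0,0,36,0]'
python3 - <<'E'
from h import *
go(.4905,.1535,.0124,-.038)
im=ctrl.capture("wrist");cv2.imwrite("pics/w5.png",im[:,:,::-1])
E
```

```text
time_s: 4.25
tcp_pos: [0.4887, 0.1551, 0.0566]
eef_rot: [[0.037, 0.999, -0.0], [0.999, -0.037, 0.0], [0.0, -0.0, -1.0]]
contact_force: [0.2, 0.1, -3.5]
grip_width: 0.0402
time_s: 4.75
tcp_pos: [0.4886, 0.1545, 0.0208]
eef_rot: [[0.039, 0.999, -0.001], [0.999, -0.039, 0.0], [0.0, -0.001, -1.0]]
contact_force: [-0.1, 0.3, -2.3]
grip_width: 0.0406
t 4.75 pos [0.4886 0.1545 0.0208] yaw -0.039 tilt [-0.0007  0.    ] shift [-0.9  1.9  8.4] turn -0.001 grip 0.0406 F [-0.1  0.3 -2.3] q6 1.66
```

View pics/w5.png

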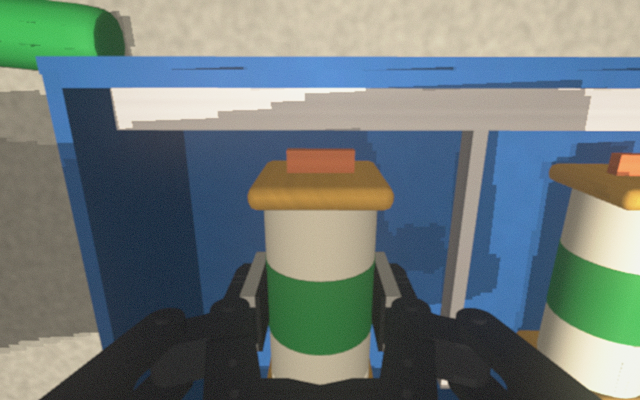

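The fuse is in the empty half, clear of the ledges and ridge, and level with the packed one. Last few mm in small steps.

```bash
python3 -m handwheel '[0,0,2,0,0,0,4,0,0,0,6,0,0,0,6,0]'; python3 -m handwheel '[0,0,1,0,0,0,1,0]'; python3 -m handwheel '[0,0,1,0,0,0,1,0]'
```

```text
time_s: 5.2
tcp_pos: [0.4888, 0.1545, 0.0151]
eef_rot: [[0.039, 0.999, -0.0], [0.999, -0.039, 0.0], [0.0, -0.0, -1.0]]
contact_force: [0.3, 0.2, -2.9]
grip_width: 0.0405
time_s: 5.4
tcp_pos: [0.4889, 0.1545, 0.0142]
eef_rot: [[0.039, 0.999, -0.0], [0.999, -0.039, 0.0], [0.0, -0.0, -1.0]]
contact_force: [-0.2, -0.5, -3.3]
grip_width: 0.0403
time_s: 5.6
tcp_pos: [0.4888, 0.1545, 0.0132]
eef_rot: [[0.039, 0.999, -0.0], [0.999, -0.039, 0.0], [0.0, -0.0, -1.0]]
contact_force: [0.3, 0.3, -3.6]
grip_width: 0.0405
```

```bash
python3 -m handwheel '[0,0,1,0,0,0,1,0]'; python3 -m handwheel '[0,0,0.7,0,0,0,0.7,0]'
```

```text
time_s: 5.8
tcp_pos: [0.489, 0.1545, 0.0124]
eef_rot: [[0.039, 0.999, 0.0], [0.999, -0.039, 0.0], [0.0, 0.0, -1.0]]
contact_force: [0.0, -0.2, -2.3]
grip_width: 0.0398
time_s: 6.0
tcp_pos: [0.489, 0.1545, 0.0123]
eef_rot: [[0.039, 0.999, 0.0], [0.999, -0.039, -0.0], [-0.0, 0.0, -1.0]]
contact_force: [-3.5, -0.4, 6.2]
grip_width: 0.0402
```

Contact: the vertical force went from −3.3 N to +6.2 N. I open to about 60 mm to let go.

```bash
python3 -m handwheel '[0,0,0,0,0,0,0,0,0,0,0,0,0,0,0,0]' 75; python3 -m handwheel '[0,0,-10,0,0,0,-30,0,0,0,-70,0,0,0,-110,0,0,0,-150,0]';python3 - <<'E'
from h import *
go(.567,-.149,.1,.08)
im=ctrl.capture("wrist");cv2.imwrite("pics/w6.png",im[:,:,::-1])
E
```

```text
time_s: 6.4
tcp_pos: [0.492, 0.1544, 0.0134]
eef_rot: [[0.039, 0.999, 0.006], [0.999, -0.039, 0.0], [0.001, 0.006, -1.0]]
contact_force: [7.8, -0.5, 2.8]
grip_width: 0.0604
time_s: 6.9
tcp_pos: [0.4889, 0.1545, 0.1633]
eef_rot: [[0.039, 0.999, 0.001], [0.999, -0.039, 0.0], [0.0, 0.001, -1.0]]
contact_force: [1.4, 0.3, 0.3]
grip_width: 0.0602
t 6.9 pos [0.4889 0.1545 0.1633] yaw -0.039 tilt [0.0006 0.0002] shift [-300.2   89.9   63.3] turn -0.119 grip 0.0602 F [1.4 0.3 0.3] q6 1.66
```

View pics/w6.png

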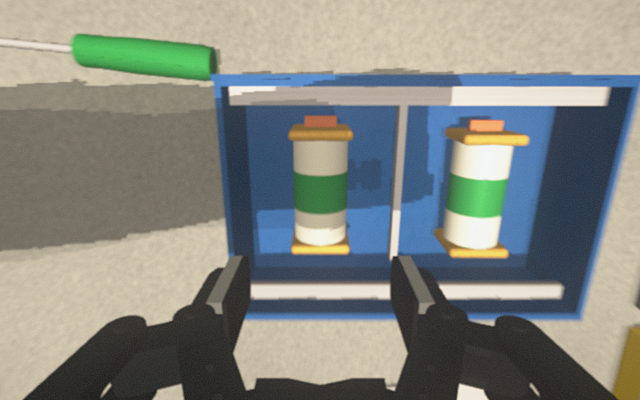

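The fuse lies parallel to the packed one, at (320,190) against (478,190), and it is released. I use this view to refine the bin pose by wrist camera before moving.

Run:
```python
from h import *
import json
c=ctrl.calibration("wrist"); json.dump({k:np.array(v).tolist() for k,v in c.items()},open("w6.json","w"))
im=cv2.imread("pics/w6.png")
cv2.imwrite("pics/c6a.png",cv2.resize(im[55:125,195:335],None,fx=5,fy=5,interpolation=cv2.INTER_CUBIC))
cv2.imwrite("pics/c6b.png",cv2.resize(im[55:125,500:640],None,fx=5,fy=5,interpolation=cv2.INTER_CUBIC))
cv2.imwrite("pics/c6c.png",cv2.resize(im[270:340,490:630],None,fx=5,fy=5,interpolation=cv2.INTER_CUBIC))
```

```text
(no output)
```

View pics/c6a.png

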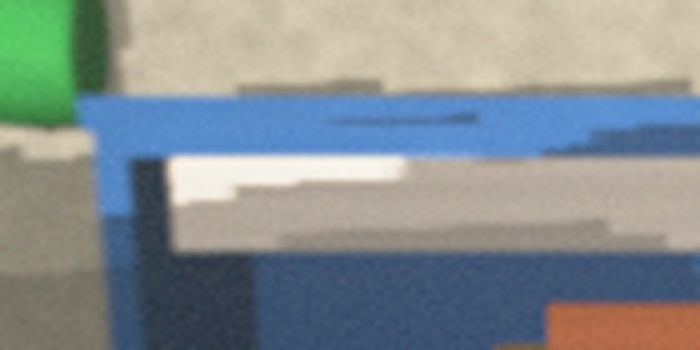

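View pics/c6b.png

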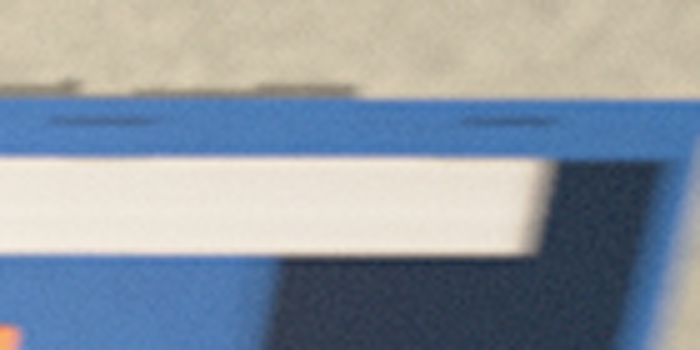

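View pics/c6c.png

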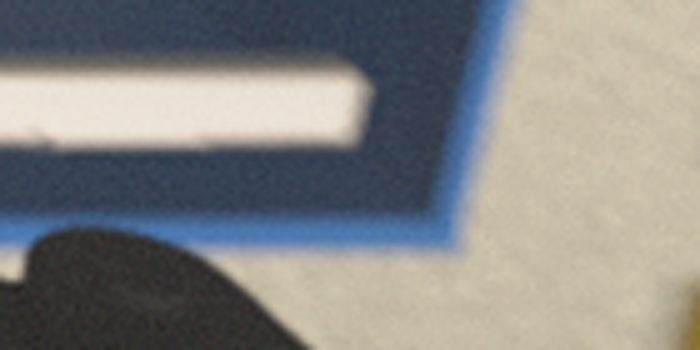

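Run:
```python
from h import *
a=ray("wrist",(210.6,74.2),.076);b=ray("wrist",(581.4,319.4),.076)
print(a,b,(a+b)/2, np.linalg.norm((b-a)[:2]), np.hypot(.258,.168), np.arctan2(*(b-a)[1::-1])-np.arctan2(-.168,.258))
```

```text
[0.42894243 0.24164926 0.076     ] [0.69197394 0.05144491 0.076     ] [0.56045819 0.14654709 0.076     ] 0.32459708709716384 0.30787659865601996 -0.048885102234194955
```

```bash
python3 -m handwheel '[-50,15,-5,-0.03,-100,30,-5,-0.06,-150,45,-5,-0.09,-200,60,-5,-0.12,-250,75,-5,-0.12]';  python3 - <<'E'
from h import *
go(.567,-.149,.16,.08)
E
```

```text
time_s: 7.45
tcp_pos: [0.5517, -0.0896, 0.1667]
eef_rot: [[-0.082, 0.997, 0.001], [0.997, 0.082, -0.0], [-0.0, 0.001, -1.0]]
contact_force: [1.1, -0.0, -0.0]
grip_width: 0.0605
t 7.45 pos [ 0.5517 -0.0896  0.1667] yaw 0.082 tilt [ 0.0011 -0.0002] shift [-60.5  10.3   6.7] turn 0.002 grip 0.0605 F [ 1.1 -0.  -0. ] q6 1.09
```

```bash
python3 -m handwheel '[-40,10,0,0,-60,10,0,0,-60,10,0,0,-60,10,0,0]';  cat >> h.py <<'E'
def shot(n,f):
    import json
    c=ctrl.calibration(n); im=ctrl.capture(n)[:,:,::-1]; c2=ctrl.calibration(n)
    cv2.imwrite(f"pics/{f}.png",im); json.dump({k:np.array(v).tolist() for k,v in c.items()},open(f"pics/{f}.json","w"))
    print("caldiff",np.abs(np.array(c["tvec"])-c2["tvec"]).max())
    return im
def cal(f):
    import json
    return {k:np.array(v) for k,v in json.load(open(f"pics/{f}.json")).items()}
E
python3 - <<'E'
from h import *
go(.567,-.149,.16,.08)
shot("wrist","w7")
E
```

```text
time_s: 7.85
tcp_pos: [0.566, -0.1463, 0.1663]
eef_rot: [[-0.08, 0.997, -0.0], [0.997, 0.08, 0.001], [0.001, -0.0, -1.0]]
contact_force: [0.3, 0.6, 0.3]
grip_width: 0.0604
t 7.85 pos [ 0.566  -0.1463  0.1663] yaw 0.08 tilt [-0.0002  0.0005] shift [-2.8  0.8  6.3] turn 0.0 grip 0.0604 F [0.3 0.6 0.3] q6 1.01
caldiff 0.00011275368997620827
```

View pics/w7.png

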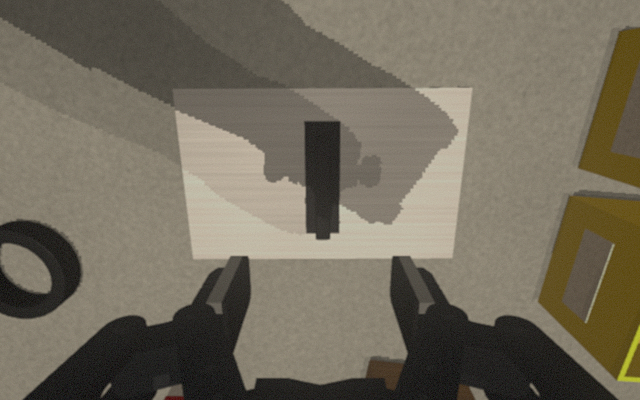

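Run:
```python
from h import *
c=cal("w7")
P=[ray("",uv,.005,c) for uv in [(173,88),(472,88),(453.5,258.5),(192,258.5)]]
P=np.array(P);print(P.round(4),P.mean(0))
print("len",[round(np.linalg.norm(P[i]-P[(i+1)%4]),4) for i in range(4)])
print("handle top", [ray("",uv,.045,c).round(4) for uv in [(305,121),(340,121),(340,232),(306,232)]])
R=cv2.Rodrigues(c["rvec"])[0];print("cam",-R.T@c["tvec"],R.T[:,2],c["camera_matrix"])
s=ctrl.state();p=s["tcp_pos"]; E=s["eef_rot"]
print("tcp->cam in tool",(E.T@(-R.T@c["tvec"]-p)).round(4), (E.T@R.T).round(4))
```

```text
[[ 0.4429 -0.0803  0.005 ]
 [ 0.6824 -0.0612  0.005 ]
 [ 0.6966 -0.2122  0.005 ]
 [ 0.4539 -0.2316  0.005 ]] [ 0.56892128 -0.14630206  0.005     ]
len [np.float64(0.2403), np.float64(0.1517), np.float64(0.2435), np.float64(0.1517)]
handle top [array([ 0.5517, -0.0939,  0.045 ]), array([ 0.5767, -0.0919,  0.045 ]), array([ 0.585 , -0.1775,  0.045 ]), array([ 0.5582, -0.1796,  0.045 ])]
cam [ 0.56045605 -0.06835694  0.30796048] [ 0.02391198 -0.30201499 -0.95300323] [[360.22902878   0.         319.97588675]
 [  0.         360.22902878 199.22984165]
 [  0.           0.           1.        ]]
tcp->cam in tool [ 0.0775  0.0007 -0.1414] [[-1.700e-03 -9.528e-01 -3.034e-01]
 [ 1.000e+00 -1.600e-03 -7.000e-04]
 [ 2.000e-04 -3.035e-01  9.528e-01]]
```

The settled wrist view gives plate sides of 240, 243.5 and 152 mm and centre (0.569, −0.146), so it is reliable. The earlier picture was taken while the arm was still moving. A short detour to view the bin settled from above.

```bash
python3 -m handwheel '[45,-5,-15,0.02,90,-10,-30,0.04,135,-15,-45,0.06,180,-20,-60,0.09,225,-30,-75,0.12]'; python3 -m handwheel '[40,0,0,0,70,0,0,0,70,0,0,0,70,0,0,0,70,0,0,0]'
python3 - <<'E'
from h import *
go(.555,.147,.24,-.04)
shot("wrist","w8")
E
```

```text
time_s: 8.4
tcp_pos: [0.517, 0.0784, 0.2424]
eef_rot: [[0.039, 0.999, 0.001], [0.999, -0.039, 0.0], [0.0, 0.001, -1.0]]
contact_force: [0.3, 0.3, 1.1]
grip_width: 0.0605
time_s: 8.9
tcp_pos: [0.5204, 0.1454, 0.2416]
eef_rot: [[0.038, 0.999, 0.0], [0.999, -0.038, -0.0], [-0.0, 0.0, -1.0]]
contact_force: [-0.8, 0.7, -1.1]
grip_width: 0.0601
t 8.9 pos [0.5204 0.1454 0.2416] yaw -0.038 tilt [ 0.0001 -0.0001] shift [ 2.9 34.5  1.6] turn 0.002 grip 0.0601 F [-0.8  0.7 -1.1] q6 1.64
caldiff 4.899072125366666e-05
```

View pics/w8.png

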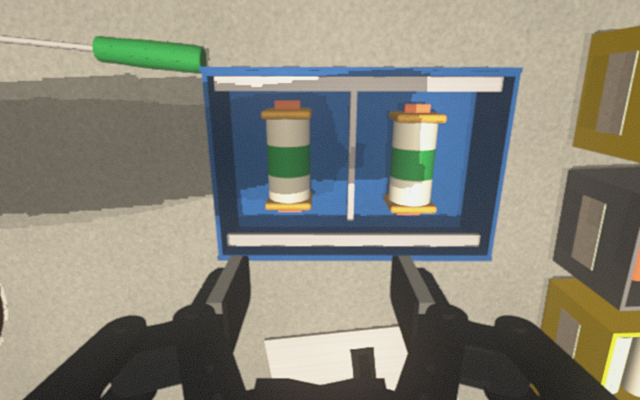

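Run:
```python
from h import *
im=cv2.imread("pics/w8.png")
o=[cv2.resize(im[y:y+30,x:x+40],None,fx=9,fy=9,interpolation=cv2.INTER_CUBIC) for x,y in [(190,55),(490,55),(205,240),(465,240)]]
cv2.imwrite("pics/c8.png",np.vstack([np.hstack(o[:2]),np.hstack(o[2:])]))
```

```text
(no output)
```

View pics/c8.png

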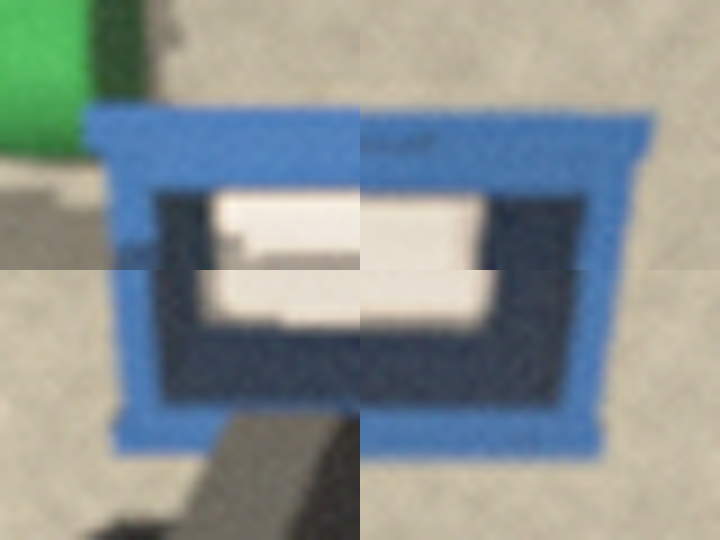

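Run:
```python
from h import *
c=cal("w8")
P=np.array([ray("",(u-.44,v-.44),.076,c) for u,v in [(199.4,66.7),(522.8,67.8),(492.2,261.1),(217.8,260.6)]])
print(P.round(4),P.mean(0).round(4));print("len",[round(np.linalg.norm(P[i]-P[(i+1)%4]),4) for i in range(4)])
print([np.arctan2(*(P[b]-P[a])[1::-1]).round(4) for a,b in((0,1),(3,2),(3,0),(2,1))])
# fuses band centres top surface .046
print("fuse",ray("",(289,161),.046,c),"packed",ray("",(413,165),.046,c))
```

```text
[[0.4278 0.2413 0.076 ]
 [0.6867 0.2303 0.076 ]
 [0.6803 0.0585 0.076 ]
 [0.4209 0.0692 0.076 ]] [0.5539 0.1498 0.076 ]
len [np.float64(0.2591), np.float64(0.172), np.float64(0.2597), np.float64(0.1722)]
[np.float64(-0.0423), np.float64(-0.0412), np.float64(1.5307), np.float64(1.5338)]
fuse [0.49192184 0.15555355 0.046     ] packed [0.60981822 0.14705711 0.046     ]
```

Settled wrist fit: bin (0.5539, 0.1498), yaw −0.041, sides 259 × 172 (the rim has a small lip). The wrist–top offset for the bin matches the one for the divider, so I use wrist values throughout. Now to the divider.

```bash
python3 -c "
from h import *
go(.569,-.1463,.1,.0796)"; python3 -m handwheel '[-48,10,10,-0.03,-96,20,30,-0.06,-144,30,60,-0.09,-192,40,90,-0.118,-240,50,110,-0.118]'; python3 -c "
from h import *
go(.569,-.1463,.1,.0796)"
```

```text
t 8.95 pos [0.5205 0.145  0.2416] yaw -0.039 tilt [ 0.     -0.0001] shift [-289.2   59.9  141.6] turn -0.119 grip 0.0601 F [ 0.1 -0.2  0.8] q6 1.64
time_s: 9.45
tcp_pos: [0.5575, -0.0802, 0.1388]
eef_rot: [[-0.079, 0.997, -0.0], [0.997, 0.079, 0.0], [0.0, -0.0, -1.0]]
contact_force: [0.1, 0.1, 0.4]
grip_width: 0.0602
t 9.45 pos [ 0.5575 -0.0802  0.1388] yaw 0.079 tilt [-0.0004  0.0004] shift [-66.8   6.2  38.7] turn -0.001 grip 0.0602 F [0.1 0.1 0.4] q6 1.12
```

```bash
python3 -m handwheel '[-40,6,20,0,-67,6,39,0,-67,6,39,0,-67,6,39,0]'; python3 -c "
from h import *
go(.569,-.1463,.012,.0796)
shot('wrist','w9')"
```

```text
time_s: 9.85
tcp_pos: [0.5687, -0.145, 0.1008]
eef_rot: [[-0.076, 0.997, -0.001], [0.997, 0.076, 0.001], [0.001, -0.001, -1.0]]
contact_force: [0.1, -0.1, -0.3]
grip_width: 0.0604
t 9.85 pos [ 0.5687 -0.145   0.1008] yaw 0.076 tilt [-0.001   0.0009] shift [-1.4  0.3 88.8] turn -0.003 grip 0.0604 F [ 0.1 -0.1 -0.3] q6 1.02
caldiff 0.00047145743963716846
```

View pics/w9.png

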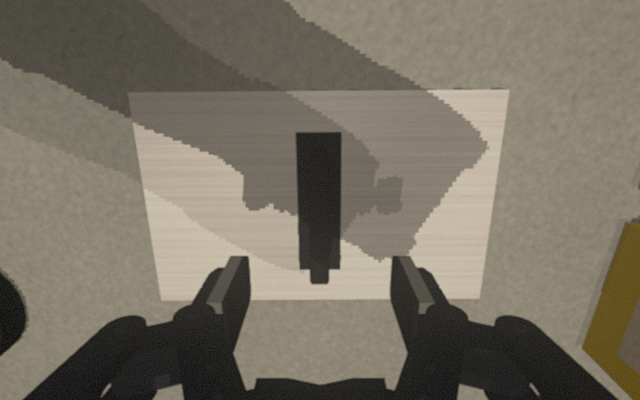

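Run:
```python
from h import *
im=cv2.imread("pics/scene0.png")
cv2.imwrite("pics/c9.png",cv2.resize(im[205:300,230:340],None,fx=6,fy=6,interpolation=cv2.INTER_CUBIC))
a=cv2.imread("pics/w9.png")[115:300,270:370]
a=cv2.convertScaleAbs(a,alpha=3,beta=0)
cv2.imwrite("pics/c9b.png",cv2.resize(a,None,fx=3.2,fy=3.2,interpolation=cv2.INTER_CUBIC))
```

```text
(no output)
```

View pics/c9.png

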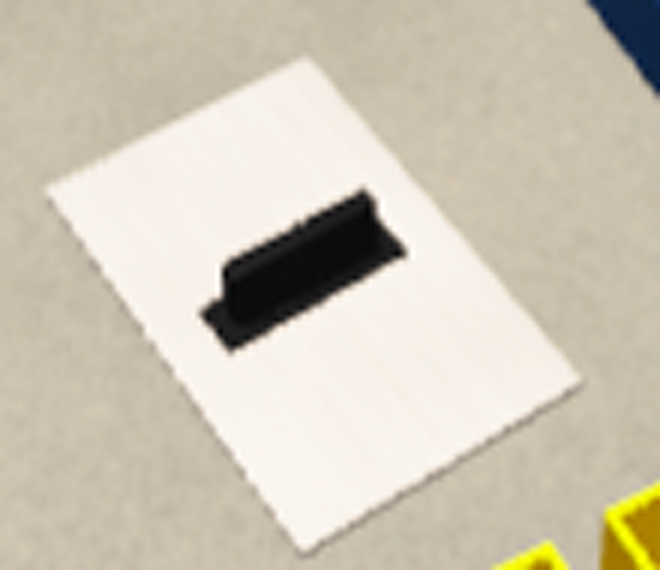

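View pics/c9b.png

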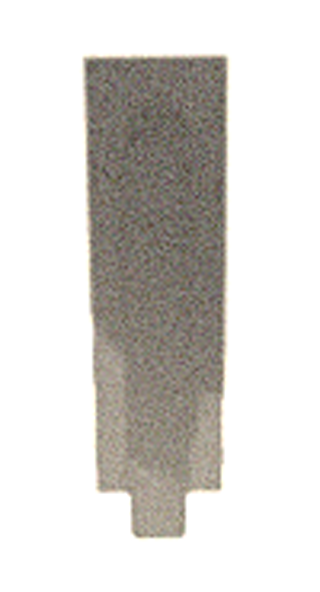

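The wrist and scene crops show a thin, wider foot with a 12 mm upright on it, centred between the fingers at u≈320. I grip the upright with the TCP at about z 0.016, clear of the foot.

```bash
python3 -m handwheel '[-1,0,30,-0.003,-1,0,60,-0.003,-1,0,78,-0.003,-1,0,85,-0.003,-1,0,85,-0.003]'; python3 -m handwheel '[0,0,0,0,0,0,0,0,0,0,0,0,0,0,0,0,0,0,0,0]' 255; python3 -c "
from h import *
go(.569,-.1463,.016,.0796)"
```

```text
time_s: 10.4
tcp_pos: [0.5695, -0.1443, 0.0163]
eef_rot: [[-0.083, 0.997, -0.0], [0.997, 0.083, 0.0], [0.0, -0.0, -1.0]]
contact_force: [-0.7, -0.7, -0.0]
grip_width: 0.0602
time_s: 10.9
tcp_pos: [0.5701, -0.1454, 0.0174]
eef_rot: [[-0.082, 0.997, 0.001], [0.997, 0.082, -0.001], [-0.001, 0.001, -1.0]]
contact_force: [-2.3, 2.1, 5.7]
grip_width: 0.011
t 10.9 pos [ 0.5701 -0.1454  0.0174] yaw 0.082 tilt [ 0.0012 -0.0006] shift [-0.8 -1.2  1.4] turn 0.002 grip 0.011 F [-2.3  2.1  5.7] q6 1.02
```

```bash
python3 -m handwheel '[0,0,-8,0,0,0,-30,0,0,0,-65,0,0,0,-100,0,0,0,-135,0]'; python3 -m handwheel '[0,0,0,0,0,0,0,0]'; python3 -c "
from h import *
go(.5539,.1498,.15,-.041)
shot('wrist','w10')"
```

```text
time_s: 11.4
tcp_pos: [0.5691, -0.1449, 0.1525]
eef_rot: [[-0.082, 0.997, -0.001], [0.997, 0.082, 0.0], [0.001, -0.001, -1.0]]
contact_force: [0.3, -0.1, -3.4]
grip_width: 0.011
time_s: 11.6
tcp_pos: [0.5699, -0.1453, 0.1517]
eef_rot: [[-0.082, 0.997, 0.001], [0.997, 0.082, -0.0], [-0.001, 0.001, -1.0]]
contact_force: [-1.4, 0.8, -4.6]
grip_width: 0.011
t 11.6 pos [ 0.5699 -0.1453  0.1517] yaw 0.082 tilt [ 0.0011 -0.0004] shift [295.4   8.2   1.6] turn 0.123 grip 0.011 F [-1.4  0.8 -4.6] q6 1.02
caldiff 0.0010341460301294125
```

View pics/w10.png

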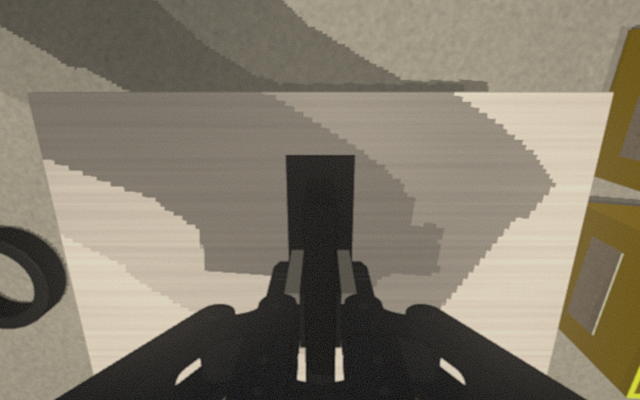

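Run:
```python
from h import *
c=cal('w10');s=ctrl.state();p=s["tcp_pos"];E=s["eef_rot"]
Rc=cv2.Rodrigues(c["rvec"])[0]
for dz in(.0115,.0125):
  print([(E.T@(ray("",uv,p[2]-dz,c)-p)).round(4) for uv in[(28.5,92),(613,92)]])
print(p)
```

```text
[array([ 0.0749, -0.1183,  0.0117]), array([0.0748, 0.122 , 0.0114])]
[array([ 0.0749, -0.1191,  0.0127]), array([0.0748, 0.1228, 0.0124])]
[ 0.56910014 -0.14491174  0.15020136]
```

```bash
python3 -m handwheel '[40,0,0,0,90,2,0,0.03,140,4,0,0.06,190,6,0,0.09,240,7,0,0.123]'; python3 -c "
from h import *
go(.553,.1505,.15,-.041)"
```

```text
time_s: 12.15
tcp_pos: [0.5553, 0.0964, 0.149]
eef_rot: [[0.043, 0.999, -0.003], [0.999, -0.043, 0.0], [0.0, -0.003, -1.0]]
contact_force: [0.5, -0.1, -3.6]
grip_width: 0.0111
t 12.15 pos [0.5553 0.0964 0.149 ] yaw -0.043 tilt [-0.003   0.0003] shift [53.9 -4.6 -1. ] turn -0.002 grip 0.0111 F [ 0.5 -0.1 -3.6] q6 1.55
```

```bash
python3 -m handwheel '[27,-4,0,0,52,-4,0,0,52,-4,0,0,52,-4,0,0,52,-4,0,0]'; python3 -c "
from h import *
go(.553,.1505,.10,-.041)
shot('wrist','w11'); im=shot('top','t11');cv2.imwrite('pics/t11c.png',cv2.resize(im[90:230,230:400],None,fx=4,fy=4))"
```

```text
time_s: 12.65
tcp_pos: [0.5545, 0.1459, 0.15]
eef_rot: [[0.042, 0.999, -0.002], [0.999, -0.042, -0.0], [-0.0, -0.002, -1.0]]
contact_force: [0.3, -0.2, -4.1]
grip_width: 0.0111
t 12.65 pos [0.5545 0.1459 0.15  ] yaw -0.042 tilt [-0.0018 -0.0003] shift [ 4.5 -1.6 50. ] turn -0.001 grip 0.0111 F [ 0.3 -0.2 -4.1] q6 1.64
caldiff 0.0002305401569642207
caldiff 0.0
```

View pics/w11.png

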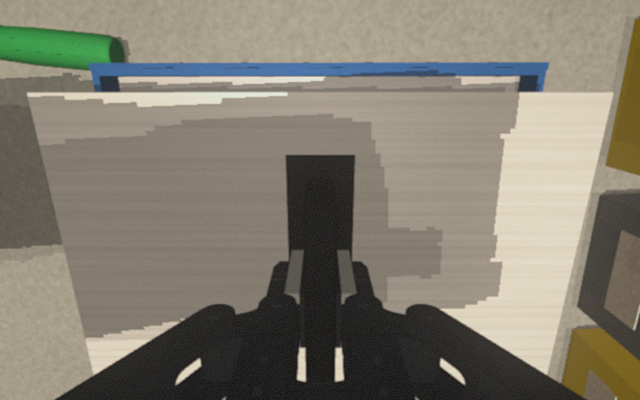

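View pics/t11c.png

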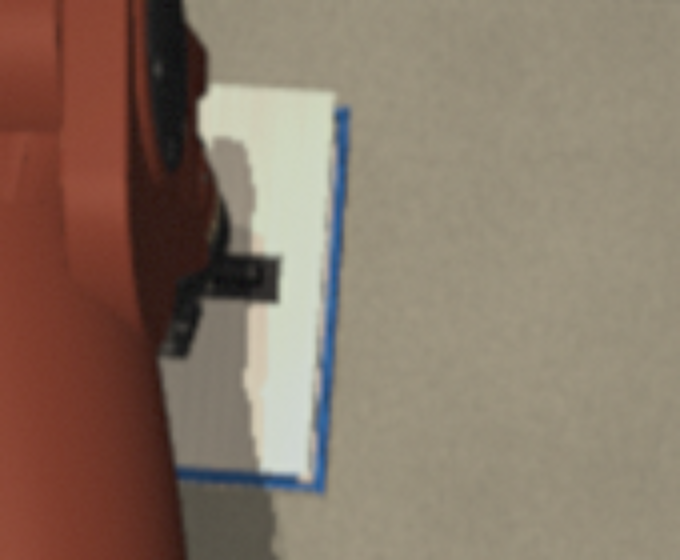

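Run:
```python
from h import *
c=cal('w11');s=ctrl.state();p=s["tcp_pos"];E=s["eef_rot"]
f=lambda uv,z:(E.T@(ray("",uv,z,c)-p)).round(4)
a,b=f((91.5,65),.076),f((547.5,63),.076);print("rim",a,b,(a+b)/2)
a2,b2=f((28,92.5),p[2]-.0125),f((612.5,92.5),p[2]-.0125);print("plate",a2,b2,(a2+b2)/2)
print(p)
```

```text
rim [ 0.0889 -0.1283  0.0747] [0.09   0.1275 0.0745] [ 0.08945 -0.0004   0.0746 ]
plate [ 0.0754 -0.1193  0.0126] [0.0754 0.1194 0.0124] [7.54e-02 5.00e-05 1.25e-02]
[0.55488021 0.14569409 0.15064663]
```

```bash
python3 -m handwheel '[5,-1,15,0,5,-1,30,0,5,-1,45,0,5,-1,49,0,5,-1,49,0]'; python3 -c "
from h import *
go(.554,.1505,.073,-.041)
shot('wrist','w12'); im=shot('top','t12');cv2.imwrite('pics/t12c.png',cv2.resize(im[90:230,230:400],None,fx=4,fy=4))"
```

```text
time_s: 13.25
tcp_pos: [0.5533, 0.1516, 0.1006]
eef_rot: [[0.041, 0.999, -0.002], [0.999, -0.041, -0.0], [-0.0, -0.002, -1.0]]
contact_force: [0.1, -0.3, -3.5]
grip_width: 0.0109
t 13.25 pos [0.5533 0.1516 0.1006] yaw -0.041 tilt [-0.0024 -0.    ] shift [-1.1  0.9 27.6] turn -0.0 grip 0.0109 F [ 0.1 -0.3 -3.5] q6 1.65
caldiff 0.0008033817004398092
caldiff 0.0
```

View pics/w12.png

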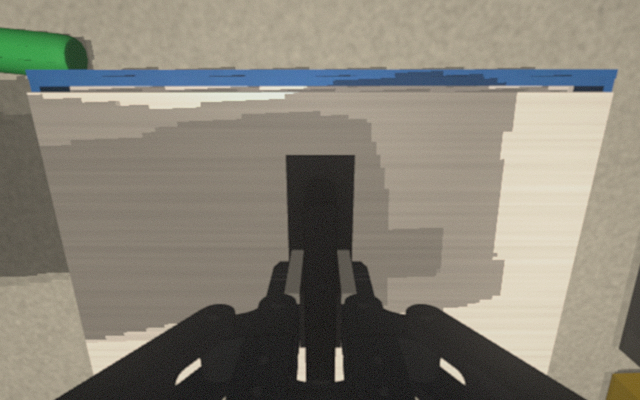

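View pics/t12c.png

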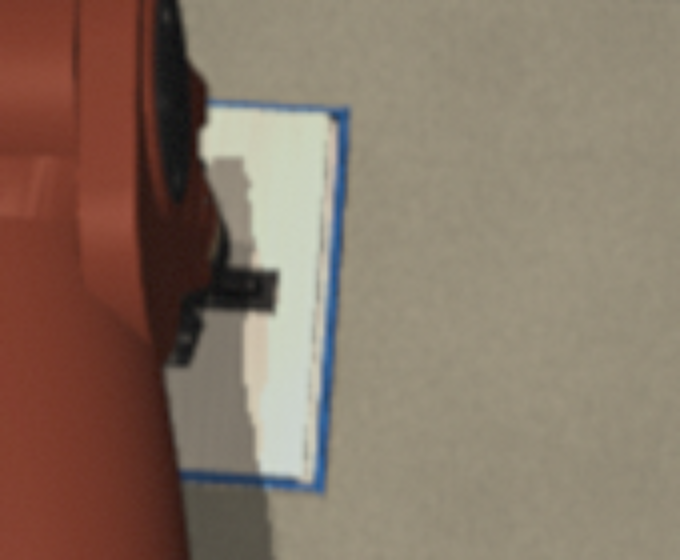

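Run:
```python
from h import *
c=cal('w12');s=ctrl.state();p=s["tcp_pos"];E=s["eef_rot"]
f=lambda uv,z:(E.T@(ray("",uv,z,c)-p)).round(4)
a,b=f((27.5,70),.076),f((616.5,70),.076);print("rim",a,b,(a+b)/2)
a2,b2=f((28,92.5),p[2]-.0125),f((612.5,92.5),p[2]-.0125);print("plate",a2,b2,(a2+b2)/2)
print(p)
im=cv2.imread('pics/w12.png')
cv2.imwrite('pics/c12.png',np.vstack([cv2.resize(im[60:105,x:x+110],None,fx=6,fy=6,interpolation=cv2.INTER_CUBIC) for x in(15,525)]))
im=cv2.imread('pics/t12.png')
cv2.imwrite('pics/c12t.png',cv2.resize(im[108:220,275:325],None,fx=5.3,fy=5.3,interpolation=cv2.INTER_CUBIC))
```

```text
rim [ 0.0843 -0.1279  0.0264] [0.0841 0.1281 0.0265] [8.420e-02 1.000e-04 2.645e-02]
plate [ 0.0752 -0.1191  0.0125] [0.075  0.1178 0.0126] [ 0.0751  -0.00065  0.01255]
[0.55440584 0.15164999 0.10247628]
```

View pics/c12.png

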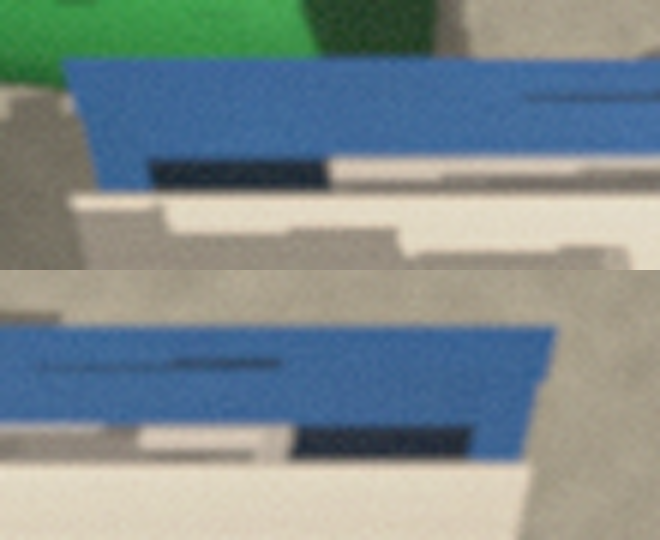

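View pics/c12t.png

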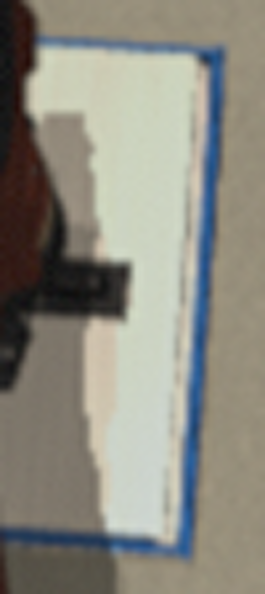

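Run:
```python
from h import *
im=cv2.imread('pics/t12.png')
B=(.5539-.0015,.1498-.0027,-.041)
w=lambda a,b,z:(B[0]+a*np.cos(B[2])-b*np.sin(B[2]),B[1]+a*np.sin(B[2])+b*np.cos(B[2]),z)
print("pred rim out/in, plate edge @.088 centered: top ",proj("top",[w(.129,-.05,.076),w(.125,-.05,.076),w(.121,-.05,.088)]).round(1).tolist())
print("bottom",proj("top",[w(-.129,-.05,.076),w(-.125,-.05,.076),w(-.121,-.05,.088)]).round(1).tolist())
print("right",proj("top",[w(.05,-.084,.076),w(.05,-.080,.076),w(.05,-.076,.088)]).round(1).tolist())
u=round(proj("top",[w(.129,-.05,.076)])[0,0]);print(u,[(v,im[v,u].tolist()) for v in range(112,124)])
u=round(proj("top",[w(-.129,-.05,.076)])[0,0]);print(u,[(v,im[v,u].tolist()) for v in range(202,216)])
v=round(proj("top",[w(.05,-.084,.076)])[0,1]);print(v,[(x,im[v,x].tolist()) for x in range(303,320)])
```

```text
pred rim out/in, plate edge @.088 centered: top  [[303.6, 116.1], [303.5, 117.6], [303.1, 117.9]]
bottom [[296.8, 211.5], [296.9, 210.0], [296.6, 208.5]]
right [[314.2, 146.0], [312.7, 145.9], [311.0, 144.9]]
304 [(112, [121, 142, 150]), (113, [125, 145, 153]), (114, [123, 144, 153]), (115, [124, 140, 146]), (116, [136, 119, 104]), (117, [154, 132, 110]), (118, [176, 187, 181]), (119, [185, 208, 205]), (120, [185, 208, 205]), (121, [186, 208, 205]), (122, [183, 206, 203]), (123, [183, 205, 202])]
297 [(202, [201, 211, 204]), (203, [200, 211, 204]), (204, [201, 212, 204]), (205, [201, 213, 205]), (206, [203, 215, 208]), (207, [201, 210, 202]), (208, [173, 170, 158]), (209, [126, 106, 89]), (210, [130, 88, 49]), (211, [150, 117, 87]), (212, [134, 132, 127]), (213, [114, 131, 135]), (214, [109, 128, 135]), (215, [108, 124, 133])]
146 [(303, [191, 209, 203]), (304, [194, 212, 204]), (305, [194, 212, 204]), (306, [194, 212, 205]), (307, [194, 212, 205]), (308, [195, 213, 206]), (309, [187, 202, 195]), (310, [149, 164, 164]), (311, [170, 186, 192]), (312, [175, 175, 171]), (313, [157, 118, 92]), (314, [141, 87, 36]), (315, [113, 93, 80]), (316, [119, 135, 144]), (317, [123, 144, 153]), (318, [120, 141, 148]), (319, [120, 139, 147])]
```

The top-view profile says the plate sits about 2–3 mm too far toward +y; the wrist view says 1–2 mm. I correct by −2 mm along tool x; the other direction is centred. Then down in small steps.

```bash
python3 -m handwheel '[-2,0,0,0,-2,0,5,0,-2,0,10,0,-2,0,10,0]'; python3 -c "
from h import *
go(.554,.1495,.073,-.041)"; python3 -m handwheel '[0,0,3,0,0,0,6,0,0,0,6,0]'; python3 -c "
from h import *
go(.554,.1495,.073,-.041)"
```

```text
time_s: 13.75
tcp_pos: [0.5536, 0.1496, 0.0912]
eef_rot: [[0.041, 0.999, -0.001], [0.999, -0.041, 0.0], [-0.0, -0.001, -1.0]]
contact_force: [-0.7, -0.2, -4.5]
grip_width: 0.0113
t 13.75 pos [0.5536 0.1496 0.0912] yaw -0.041 tilt [-0.0013  0.    ] shift [-0.1  0.4 18.2] turn -0.0 grip 0.0113 F [-0.7 -0.2 -4.5] q6 1.65
time_s: 14.05
tcp_pos: [0.5538, 0.1497, 0.0856]
eef_rot: [[0.041, 0.999, -0.001], [0.999, -0.041, 0.0], [0.0, -0.001, -1.0]]
contact_force: [-0.8, -0.6, -4.2]
grip_width: 0.0109
t 14.05 pos [0.5538 0.1497 0.0856] yaw -0.041 tilt [-0.0007  0.0001] shift [-0.2  0.2 12.6] turn 0.0 grip 0.0109 F [-0.8 -0.6 -4.2] q6 1.65
```

```bash
python3 -m handwheel '[0,0,3,0,0,0,6,0,0,0,9,0,0,0,9,0]'; python3 -m handwheel '[0,0,1.5,0,0,0,1.5,0]';python3 -m handwheel '[0,0,1.5,0,0,0,1.5,0]'
```

```text
time_s: 14.45
tcp_pos: [0.5538, 0.1497, 0.0766]
eef_rot: [[0.041, 0.999, -0.001], [0.999, -0.041, 0.0], [-0.0, -0.001, -1.0]]
contact_force: [-0.3, -0.7, -3.9]
grip_width: 0.0112
time_s: 14.65
tcp_pos: [0.5541, 0.1497, 0.0756]
eef_rot: [[0.041, 0.999, -0.0], [0.999, -0.041, 0.0], [0.0, -0.0, -1.0]]
contact_force: [-0.1, 0.4, -4.1]
grip_width: 0.0108
time_s: 14.85
tcp_pos: [0.5541, 0.1497, 0.0741]
eef_rot: [[0.041, 0.999, -0.0], [0.999, -0.041, 0.0], [0.0, -0.0, -1.0]]
contact_force: [-0.2, 0.0, -3.2]
grip_width: 0.0109
```

```bash
python3 -m handwheel '[0,0,1,0,0,0,1,0]';python3 -m handwheel '[0,0,1,0,0,0,1,0]'
```

```text
time_s: 15.05
tcp_pos: [0.5543, 0.1497, 0.0734]
eef_rot: [[0.041, 0.999, 0.0], [0.999, -0.041, 0.0], [0.0, 0.0, -1.0]]
contact_force: [-1.0, 0.4, -2.1]
grip_width: 0.0111
time_s: 15.25
tcp_pos: [0.5543, 0.1497, 0.0734]
eef_rot: [[0.041, 0.999, 0.001], [0.999, -0.041, -0.0], [-0.0, 0.001, -1.0]]
contact_force: [-5.3, -0.2, 6.2]
grip_width: 0.0115
```

Contact at z 0.0734 (0.073 expected seated). I release and go up.

```bash
python3 -m handwheel '[0,0,0,0,0,0,0,0,0,0,0,0,0,0,0,0]' 75; python3 -m handwheel '[0,0,-10,0,0,0,-40,0,0,0,-80,0,0,0,-120,0,0,0,-120,0]'; python3 -m handwheel '[0,0,0,0,0,0,0,0]'; python3 -c "
from h import *
go(.465,-.4066,.15,.041)
shot('wrist','w13');im=shot('top','t13')
cv2.imwrite('pics/t13c.png',cv2.resize(im[100:225,240:330],None,fx=4.8,fy=4.8,interpolation=cv2.INTER_CUBIC))"
```

```text
time_s: 15.65
tcp_pos: [0.5543, 0.1497, 0.0722]
eef_rot: [[0.041, 0.999, 0.0], [0.999, -0.041, 0.0], [0.0, 0.0, -1.0]]
contact_force: [-0.0, -0.7, 0.3]
grip_width: 0.0604
time_s: 16.15
tcp_pos: [0.557, 0.1498, 0.1994]
eef_rot: [[0.041, 0.999, 0.01], [0.999, -0.041, 0.0], [0.001, 0.01, -1.0]]
contact_force: [1.0, 1.2, -0.5]
grip_width: 0.0604
time_s: 16.35
tcp_pos: [0.5538, 0.1497, 0.1915]
eef_rot: [[0.041, 0.999, -0.001], [0.999, -0.041, 0.0], [0.0, -0.001, -1.0]]
contact_force: [0.0, 0.3, 0.3]
grip_width: 0.0604
t 16.35 pos [0.5538 0.1497 0.1915] yaw -0.041 tilt [-0.001  0.   ] shift [-559.4  -65.8   41.6] turn -0.082 grip 0.0604 F [0.  0.3 0.3] q6 1.65
caldiff 0.00039225065342174403
caldiff 0.0
```

View pics/w13.png

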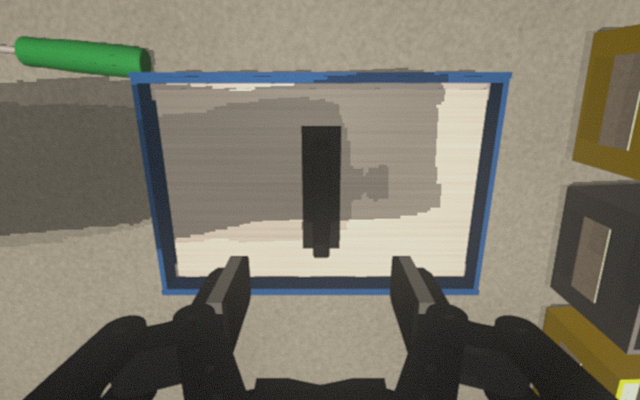

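View pics/t13c.png

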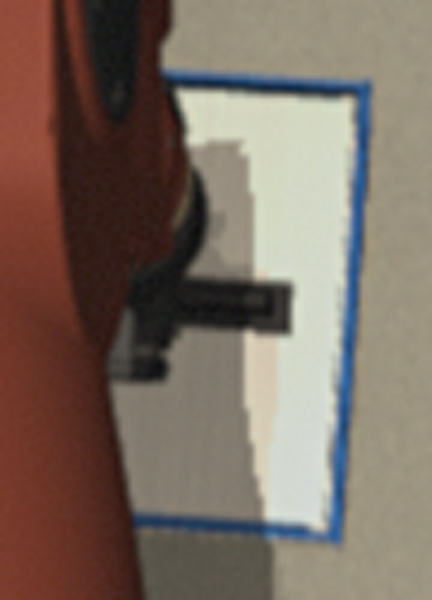

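The divider lies inside the bin, with an even blue margin all round. I check its geometry and move on to the carton.

```bash
python3 - <<'E'
from h import *
c=cal('w13')
P=np.array([ray("",uv,.061,c) for uv in[(151,82),(492,82),(465,276.5),(177,277)]])
print(P.round(4),P.mean(0),"len",[round(np.linalg.norm(P[i]-P[(i+1)%4]),4) for i in range(4)])
E
python3 -m handwheel '[-50,-6,0,-0.02,-100,-12,0,-0.04,-150,-18,0,-0.06,-200,-24,0,-0.082,-250,-30,0,-0.082]';python3 -m handwheel '[-50,-2,5,0,-100,-4,10,0,-150,-6,20,0,-200,-8,20,0,-250,-10,20,0]' 0; python3 -c "
from h import *
go(.4665,-.404,.15,.041)"
```

```text
[[0.4362 0.2346 0.061 ]
 [0.6809 0.2244 0.061 ]
 [0.6742 0.0673 0.061 ]
 [0.4293 0.0769 0.061 ]] [0.55513817 0.15082077 0.061     ] len [np.float64(0.2449), np.float64(0.1573), np.float64(0.2451), np.float64(0.1579)]
time_s: 16.95
tcp_pos: [0.5131, -0.0986, 0.1913]
eef_rot: [[-0.042, 0.999, -0.001], [0.999, 0.042, 0.001], [0.001, -0.001, -1.0]]
contact_force: [0.7, -0.1, 0.8]
grip_width: 0.0602
time_s: 17.45
tcp_pos: [0.5135, -0.3472, 0.1706]
eef_rot: [[-0.041, 0.999, -0.001], [0.999, 0.041, 0.002], [0.002, -0.001, -1.0]]
contact_force: [0.0, 0.1, 0.1]
grip_width: 0.0856
t 17.45 pos [ 0.5135 -0.3472  0.1706] yaw 0.041 tilt [-0.0014  0.0018] shift [-54.9 -49.2  20.5] turn -0.0 grip 0.0856 F [0.  0.1 0.1] q6 0.72
```

```bash
python3 -m handwheel '[-40,-36,15,0,-55,-49,20,0,-55,-49,20,0,-55,-49,20,0]'; python3 -c "
from h import *
go(.4665,-.404,.15,.041)
shot('wrist','w14');shot('top','t14');im=shot('scene','s14')
cv2.imwrite('pics/s14c.png',cv2.resize(im[150:260,310:450],None,fx=5,fy=5,interpolation=cv2.INTER_CUBIC))"
```

```text
time_s: 17.85
tcp_pos: [0.4672, -0.4023, 0.1511]
eef_rot: [[-0.04, 0.999, -0.001], [0.999, 0.04, 0.002], [0.002, -0.001, -1.0]]
contact_force: [0.1, 0.1, -0.0]
grip_width: 0.0851
t 17.85 pos [ 0.4672 -0.4023  0.1511] yaw 0.04 tilt [-0.0009  0.0018] shift [-1.7 -0.8  1.1] turn -0.001 grip 0.0851 F [ 0.1  0.1 -0. ] q6 0.61
caldiff 0.0003088064737072349
caldiff 0.0
caldiff 0.0
```

View pics/w14.png

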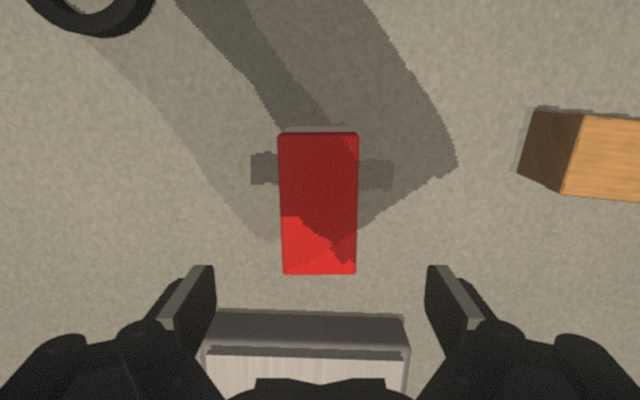

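View pics/s14c.png

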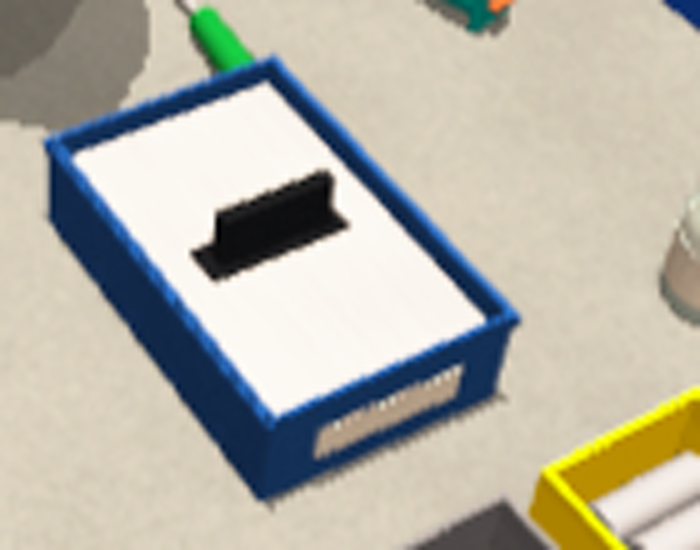

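View pics/t14.png

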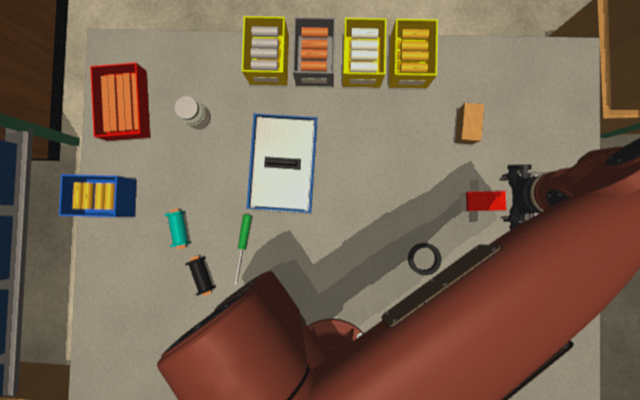

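The scene view shows the divider flat inside, below the rim. In the wrist view the carton top spans (278..358, 133..274).

Run:
```python
from h import *
c=cal('w14')
P=np.array([ray("",uv,.060,c) for uv in[(277.5,132.5),(358.5,132),(356.5,274),(283,274)]])
m=P.mean(0);print(P.round(4),m.round(4),"len",[round(np.linalg.norm(P[i]-P[(i+1)%4]),4) for i in range(4)])
print([np.arctan2(*(P[b]-P[a])[1::-1]).round(4) for a,b in((0,1),(3,2),(3,0),(2,1))])
go(m[0],m[1],.018,.04)
```

```text
[[ 0.4386 -0.3542  0.06  ]
 [ 0.4904 -0.3519  0.06  ]
 [ 0.4963 -0.4538  0.06  ]
 [ 0.443  -0.4559  0.06  ]] [ 0.4671 -0.404   0.06  ] len [np.float64(0.0519), np.float64(0.1021), np.float64(0.0533), np.float64(0.1018)]
[np.float64(0.0454), np.float64(0.0396), np.float64(1.6136), np.float64(1.628)]
t 18.0 pos [ 0.4685 -0.4016  0.1524] yaw 0.042 tilt [0.0003 0.0001] shift [ -2.3  -1.6 134.4] turn 0.002 grip 0.0853 F [ 0.  -0.2  1.4] q6 0.61
```

```bash
python3 -m handwheel '[-2,-1,0,0.005,-2,-1,40,0.005,-2,-1,80,0.005,-2,-1,115,0.005,-2,-1,131,0.005]'; python3 -m handwheel '[0,0,0,0,0,0,0,0]';python3 -m handwheel '[0,0,0,0,0,0,0,0,0,0,0,0,0,0,0,0,0,0,0,0]' 255;python3 -m handwheel '[0,0,-10,0,0,0,-40,0,0,0,-80,0,0,0,-130,0,0,0,-130,0]'; python3 -m handwheel '[0,0,0,0,0,0,0,0]'; python3 -c "
from h import *
go(.486,.1526,.15,-.041)
shot('wrist','w15')"
```

```text
time_s: 18.5
tcp_pos: [0.466, -0.4024, 0.0177]
eef_rot: [[-0.037, 0.999, -0.003], [0.999, 0.037, 0.004], [0.004, -0.002, -1.0]]
contact_force: [-0.8, -0.3, -0.2]
grip_width: 0.0857
time_s: 18.7
tcp_pos: [0.4676, -0.4052, 0.0228]
eef_rot: [[-0.036, 0.999, 0.001], [0.999, 0.036, -0.001], [-0.001, 0.001, -1.0]]
contact_force: [0.7, 0.2, 0.5]
grip_width: 0.0857
time_s: 19.2
tcp_pos: [0.4675, -0.4057, 0.0231]
eef_rot: [[-0.036, 0.999, 0.002], [0.999, 0.036, -0.002], [-0.002, 0.001, -1.0]]
contact_force: [-1.1, 0.3, 7.0]
grip_width: 0.0511
time_s: 19.7
tcp_pos: [0.4691, -0.4074, 0.1597]
eef_rot: [[-0.036, 0.999, 0.007], [0.999, 0.036, -0.009], [-0.009, 0.006, -1.0]]
contact_force: [0.5, -1.1, -2.3]
grip_width: 0.0513
time_s: 19.9
tcp_pos: [0.4663, -0.4039, 0.1495]
eef_rot: [[-0.036, 0.999, -0.001], [0.999, 0.036, 0.002], [0.002, -0.001, -1.0]]
contact_force: [-0.2, 0.3, -4.2]
grip_width: 0.0517
t 19.9 pos [ 0.4663 -0.4039  0.1495] yaw 0.036 tilt [-0.0015  0.0021] shift [555.4  39.7   0.7] turn 0.077 grip 0.0517 F [-0.2  0.3 -4.2] q6 0.61
caldiff 0.0003002226176018197
```

View pics/w15.png

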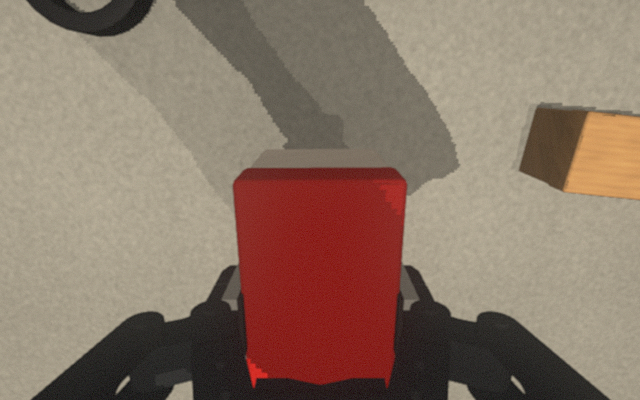

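```bash
python3 -m handwheel '[40,3,-10,0.01,85,6,-10,0.03,130,9,-10,0.05,175,12,-10,0.07,220,15,-10,0.077]'; python3 -m handwheel '[45,0,0,0,90,0,0,0,135,0,0,0,180,0,0,0,225,0,0,0]';python3 -c "
from h import *
go(.486,.1526,.16,-.041)"
```

```text
time_s: 20.45
tcp_pos: [0.4728, -0.182, 0.1593]
eef_rot: [[0.042, 0.999, -0.002], [0.999, -0.042, 0.002], [0.002, -0.002, -1.0]]
contact_force: [0.8, -1.3, -3.0]
grip_width: 0.051
time_s: 20.95
tcp_pos: [0.482, 0.0425, 0.1596]
eef_rot: [[0.041, 0.999, -0.002], [0.999, -0.041, 0.001], [0.0, -0.002, -1.0]]
contact_force: [0.9, 0.4, -3.2]
grip_width: 0.051
t 20.95 pos [0.482  0.0425 0.1596] yaw -0.041 tilt [-0.0022  0.0005] shift [110.2  -0.5  -0.3] turn -0.0 grip 0.051 F [ 0.9  0.4 -3.2] q6 1.43
```

```bash
python3 -m handwheel '[40,0,0,0,80,0,0,0,110,0,0,0,110,0,0,0,110,0,0,0]';python3 -c "
from h import *
go(.486,.1526,.084,-.041)
shot('wrist','w16');im=shot('top','t16')
cv2.imwrite('pics/t16c.png',cv2.resize(im[100:225,240:330],None,fx=4.8,fy=4.8,interpolation=cv2.INTER_CUBIC))"
```

```text
time_s: 21.45
tcp_pos: [0.4866, 0.1509, 0.1596]
eef_rot: [[0.039, 0.999, -0.003], [0.999, -0.039, -0.0], [-0.0, -0.003, -1.0]]
contact_force: [0.3, -0.5, -3.5]
grip_width: 0.0512
t 21.45 pos [0.4866 0.1509 0.1596] yaw -0.039 tilt [-0.0027 -0.0003] shift [ 1.7 -0.5 75.6] turn 0.002 grip 0.0512 F [ 0.3 -0.5 -3.5] q6 1.65
caldiff 0.00016468312503004068
caldiff 0.0
```

View pics/w16.png

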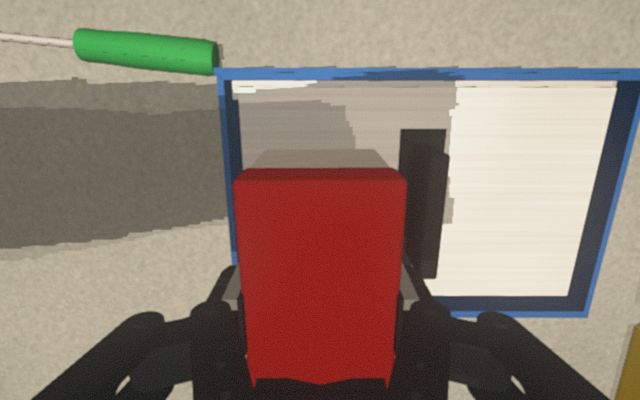

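View pics/t16c.png

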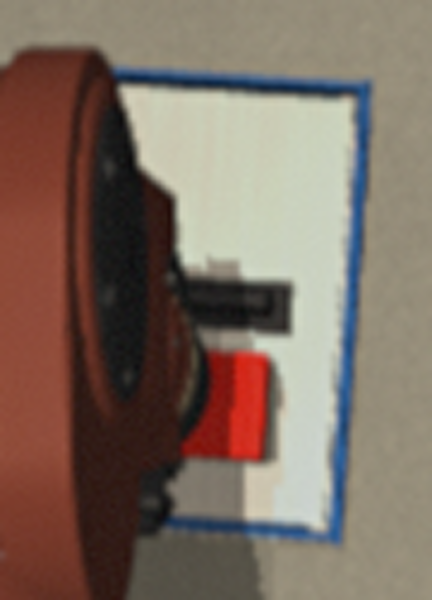

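The carton is over the −x half, between the handle and the wall. I descend.

```bash
python3 -m handwheel '[1,0,15,0,1,0,30,0,1,0,45,0,1,0,60,0,1,0,66,0]'; python3 -m handwheel '[0,0,3,0,0,0,6,0,0,0,6,0]';python3 -m handwheel '[0,0,1.5,0,0,0,1.5,0]'
```

```text
time_s: 22.05
tcp_pos: [0.4864, 0.1512, 0.0925]
eef_rot: [[0.041, 0.999, -0.003], [0.999, -0.041, -0.0], [-0.0, -0.003, -1.0]]
contact_force: [-0.8, -0.2, -3.9]
grip_width: 0.0513
time_s: 22.35
tcp_pos: [0.4879, 0.1515, 0.0893]
eef_rot: [[0.041, 0.999, 0.0], [0.999, -0.041, 0.0], [0.0, 0.0, -1.0]]
contact_force: [-0.1, -0.3, -2.6]
grip_width: 0.0511
time_s: 22.55
tcp_pos: [0.4879, 0.1515, 0.088]
eef_rot: [[0.041, 0.999, 0.001], [0.999, -0.041, 0.0], [0.0, 0.001, -1.0]]
contact_force: [-0.3, 0.3, -4.0]
grip_width: 0.051
```

```bash
python3 -m handwheel '[0,0,1.5,0,0,0,1.5,0]';python3 -m handwheel '[0,0,1.5,0,0,0,1.5,0]';python3 -m handwheel '[0,0,1,0,0,0,1,0]'
```

```text
time_s: 22.75
tcp_pos: [0.4877, 0.1515, 0.0861]
eef_rot: [[0.041, 0.999, 0.0], [0.999, -0.041, 0.0], [0.0, 0.0, -1.0]]
contact_force: [-1.2, 0.3, -3.8]
grip_width: 0.0511
time_s: 22.95
tcp_pos: [0.4876, 0.1514, 0.0845]
eef_rot: [[0.041, 0.999, -0.0], [0.999, -0.041, 0.0], [0.0, -0.0, -1.0]]
contact_force: [0.5, 0.1, -3.1]
grip_width: 0.0514
time_s: 23.15
tcp_pos: [0.4877, 0.1515, 0.0841]
eef_rot: [[0.041, 0.999, 0.0], [0.999, -0.041, 0.0], [0.0, 0.0, -1.0]]
contact_force: [-2.6, 1.6, 2.1]
grip_width: 0.0512
```

Contact at z 0.084 (0.084 expected). I release and retreat straight up.

```bash
python3 -m handwheel '[0,0,0,0,0,0,0,0,0,0,0,0,0,0,0,0]' 60; python3 -m handwheel '[0,0,-10,0,0,0,-30,0,0,0,-70,0,0,0,-110,0,0,0,-130,0]'; python3 -m handwheel '[-50,0,0,0,-100,0,0,0,-150,0,0,0,-200,0,0,0,-250,0,0,0]'; python3 -m handwheel '[-50,0,0,0,-50,0,0,0,-50,0,0,0,-50,0,0,0]'; python3 -c "
from h import *
go(.486,.1526,.15,-.041)
im=shot('scene','s17');cv2.imwrite('pics/s17c.png',cv2.resize(im[130:260,300:460],None,fx=4.5,fy=4.5,interpolation=cv2.INTER_CUBIC))
im=shot('top','t17')
cv2.imwrite('pics/t17c.png',cv2.resize(im[100:225,240:330],None,fx=4.8,fy=4.8,interpolation=cv2.INTER_CUBIC))"
```

```text
time_s: 23.55
tcp_pos: [0.4879, 0.1514, 0.0838]
eef_rot: [[0.041, 0.999, 0.0], [0.999, -0.041, 0.0], [0.0, 0.0, -1.0]]
contact_force: [0.5, -0.3, -0.3]
grip_width: 0.0654
time_s: 24.05
tcp_pos: [0.4888, 0.1515, 0.2183]
eef_rot: [[0.041, 0.999, 0.005], [0.999, -0.041, 0.0], [0.0, 0.005, -1.0]]
contact_force: [0.2, 0.7, -0.7]
grip_width: 0.065
time_s: 24.55
tcp_pos: [0.4771, -0.1003, 0.2148]
eef_rot: [[0.041, 0.999, 0.001], [0.999, -0.041, -0.001], [-0.001, 0.001, -1.0]]
contact_force: [1.1, 0.1, -0.1]
grip_width: 0.0653
time_s: 24.95
tcp_pos: [0.4755, -0.1476, 0.2141]
eef_rot: [[0.04, 0.999, 0.0], [0.999, -0.04, 0.0], [0.0, 0.0, -1.0]]
contact_force: [-0.7, 0.1, 0.1]
grip_width: 0.0651
t 24.95 pos [ 0.4755 -0.1476  0.2141] yaw -0.04 tilt [0.0003 0.0002] shift [300.3  -1.6  64.2] turn 0.001 grip 0.0651 F [-0.7  0.1  0.1] q6 1.05
caldiff 0.0
caldiff 0.0
```

View pics/s17c.png

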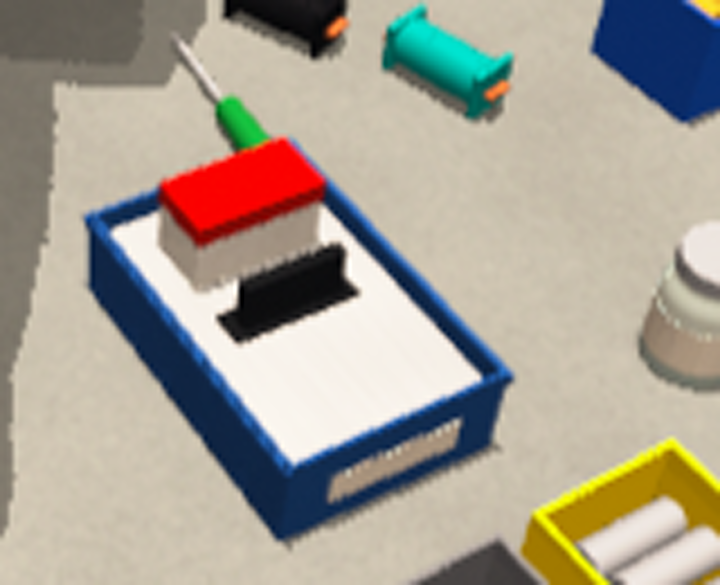

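View pics/t17c.png

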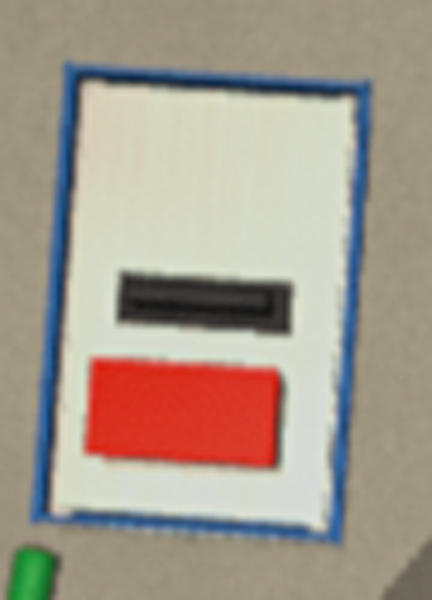

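View pics/t17.png

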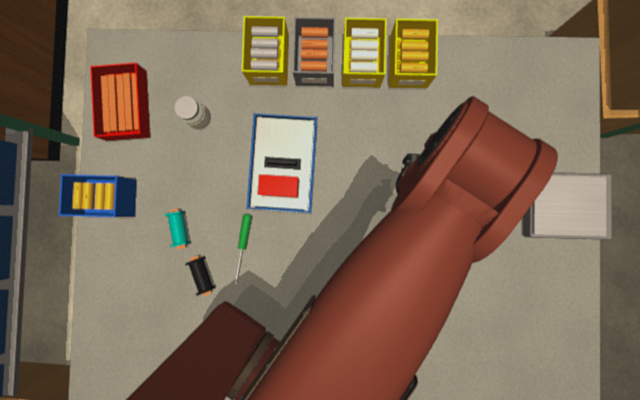

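The carton stands upright beside the handle and the divider is seated within an even margin. One numeric check, then I hand in.

Run:
```python
from h import *
p=lambda u,v:((u+.5)/4.8-.5+240,(v+.5)/4.8-.5+100)
b=lambda w:(np.array([[np.cos(-.041),np.sin(-.041)],[-np.sin(-.041),np.cos(-.041)]])@(w[:2]-[.5525,.147])).round(4)
P=np.array([ray("top",p(*q),.121) for q in[(91,359),(281,369),(277,467),(87,455)]])
print("carton",b(P.mean(0)),[round(np.linalg.norm(P[i]-P[(i+1)%4]),3) for i in range(4)])
Q=np.array([ray("top",p(*q),.061) for q in[(81,82),(357,95),(328,531),(52,514)]])
print("plate",b(Q.mean(0)),[round(np.linalg.norm(Q[i]-Q[(i+1)%4]),3) for i in range(4)])
ctrl.hand_in()
```

```text
carton [-0.0663 -0.0008] [np.float64(0.102), np.float64(0.052), np.float64(0.102), np.float64(0.051)]
plate [0.0002 0.0009] [np.float64(0.158), np.float64(0.249), np.float64(0.157), np.float64(0.248)]
the job is handed in; nothing more can be done
```

The packing is finished and handed in after about 25 s of the 72 s allowed; `hand_in` gave no verdict.

- **Fuse:** the loose white and green fuse was lowered in 1 mm steps until the vertical force changed from −3.3 N to +6.2 N. It was then let go on the floor of the empty half. The picture showed it parallel to the packed fuse, with its centre about 3–6 mm off the bin's middle in y.
- **Divider:** it met the ledges with the TCP at z = 0.0734 m, against 0.073 m expected when seated. The last top view puts its centre within 1 mm of the bin's centre, and the scene view shows it lying flat below the rim.
- **Carton:** it met the divider at the expected height, TCP z = 0.084 m. It stands upright on the robot's side of the handle, at x = −0.066 m and y = −0.001 m in the bin frame.

**Checks that disagreed or were not made:**
- One wrist picture, taken while the arm was still moving, gave sizes about 5% wrong. I did not use it, and took the later measuring pictures after a pause.
- The camera estimates of the bin's centre differed by 2–4 mm.
- The seated divider measured 157 × 248 mm in the last top view, against a true 152 × 242 mm. I put this down to reading blurred edges and relied on the contact height.
- On opening over the fuse, the gripper felt a sideways force of about 8 N and shifted 3 mm. The cause is not known; the next picture showed the fuse lying straight.
- In the last top view the arm hid the brown carton and the tape, so I could not confirm they stayed put; no move went near them. The jar and screwdriver showed no visible change.

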